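# Nest the strap edge protectors back on their stands

### The arm

A 6-joint arm with a two-finger parallel gripper is mounted at the origin on a cart in front of the work surface, level with it; the furniture and walls round the work are solid. World frame = base frame: x ahead of the robot, y to its left, z up, the work surface at z = 0. Lengths are in m, angles in rad, forces in N, time in s.
With the tool pointing down it reaches from about 0.35 to 0.85 m from the base axis. Payload 8.1 kg.
Tool frame: the origin (TCP) lies on the centre line of the jaws, within the pads' length; the fingertips stand 19 mm ahead of it and the grasp point (between the pads) is the TCP; z points along the fingers, y is the direction in which the jaws open and shut (so a half turn about z gives the same grasp; the last joint's range is limited). The gripper opens to 85 mm and grips with 20 to 120 N. Pads are 22 mm wide; open, the fingers measure 114 mm over their backs; the gripper's body (76 mm by 85 mm) begins 54 mm behind the grasp point. The pads swing forward as they close: fully open they stand 13 mm farther back than shut.
Start: joints at [-1.401, 0.13, 1.488, -0, 1.523, -0.085], TCP at [0.151, -0.581, 0.25] pointing down, gripper open.
Joint ranges: [-2.96, 2.96], [-0.89, 2.26], [0.02, 2.5], [-1.34, 4.48], [0, 2.73], [-2.66, 2.66]. Speed limits (rad/s): [2.39, 2.39, 2.79, 3.14, 3.14, 3.14].

### API

Orientations are given as a unit quaternion [w, x, y, z].
In Python, from rig import ctrl gives the robot as it stands.
- The arm moves only by the tool arm_command, never from a script. Its argument "series" is a list of rows, each an object of numbers: "tx", "ty", "tz": the shift along the tool's x, y, z scaled (see below); "ax", "ay", "az": the turn, a rotation vector about the tool's x, y, z scaled (see below); "gripper": the closure, from -1 (fully open) to 1 (shut), so that 0 is half open. A call has 1 to 10 rows; each row shifts and turns the commanded pose from where the row before left it, along the tool's axes as they then stand; what a row does not reach is not made up. The controller multiplies each number of a shift by 25 mm and each number of a turn by 6 degrees. A row lasts 1/12 s, in which the tool goes at most 41.7 mm and 7.16 degrees, less where a joint would pass 70% of its speed; a pose out of reach is approached as far as the arm can. A call with a number of a shift or a turn outside -1 to 1 is refused whole. A call with a gripper value outside its range is refused whole. The fingers move at their own pace and stop on an object; "newtons" is the grip in N (left out, the last holds). Time passes only in rows, so rows that do not move let the fingers close. It gives the time, the measured TCP pose, the force and the opening at its end, in the units of the state.
- ctrl.sense(): the state, without advancing time (a new reading comes with each control period).
- ctrl.snapshot(name): name is "scene" or "top" or "wrist"; returns the picture (400x640x3 uint8, blue, green, red); there is no depth.
- ctrl.camera_info(name): a dict with "mtx" (3x3 intrinsics, pixels), "cam_to_world" (4x4, takes a point from camera to world coordinates). Camera axes: x right, y up, looking along -z (the intrinsics and any distortion apply to the point x, -y, -z); pixel columns grow to the right and rows downward; lengths in m; the calibration is good to about 2 mm. A picture is of the moment at which its call begins: read the wrist's pose just before it. camera_info takes no time and is no camera call; for the wrist camera it gives the pose at the moment of the call.
- ctrl.finish_job(): hands the job in, once; it reports no verdict.
The state is a dict: "time": time; "joint_pos": joint angles; "dq": joint speeds; "joint_torque": joint torques, N m; "tool_pos": TCP position; "tcp_rot": TCP orientation; "force": force on the tool from outside, world axes, zero at the start; "ft_torque": the same for the moment, N m; "grip_width": opening from 0.0 (shut) to 1.0 (fully open).
Only numpy, scipy, OpenCV 4.12 (cv2) and the standard library are available. Lean on these libraries where they do the work, as an engineer would, in place of code of your own. Each camera call takes 0.05 s, during which the arm holds its last target.

### The job

Put the four loose edge protectors back on the two storage stands, white ones over the white sample and blue ones over the blue sample, each nested fully down over what is under it, legs aligned and centred on the ridge. On each stand put the short protector first and the long one over it, so that the upper one can always be lifted off by its ends. Leave the wipe bottle and the green cup where they stand.

Things in the scene. Friction and masses are not known exactly. Their poses are not given: they have to be found in the camera images.
- white_short_mid (a point): Short white plastic strap edge protector, loose, about 24 g: right-angle section, legs 40 x 5 mm, 46 mm long, with flat upright ends. It lies like a roof, ridge up: 57 mm wide, 32 mm high. Point: its centre, 16 mm above its lower edges and 16 mm below its ridge; x along the ridge, z up. Take it from above by its two ends near the ridge, 46 mm apart.
- white_long_mid (a point): Long white plastic strap edge protector, loose, about 30 g: right-angle section, legs 40 x 5 mm, 62 mm long, with flat upright ends. It lies like a roof, ridge up: 57 mm wide, 32 mm high. Point: its centre, 16 mm above its lower edges and 16 mm below its ridge; x along the ridge, z up. Take it from above by its two ends near the ridge, 62 mm apart.
- white_stand_ridge (a point): Stand, fixed: grey base 74 x 44 x 12 mm, round steel post, and on its ridge bar (30 mm long) a white sample of the same section, 32 mm long, lower edges 40 mm above the bench. Point: mid-length on top of the sample's ridge, 72 mm up; x along the ridge, z up. Protectors nest over it like roofs, each 7 mm higher: centres 9 mm (first) and 2 mm (second) below this point. They slide home from a few mm off.
- blue_short_mid (a point): Short blue plastic strap edge protector, loose, about 24 g: right-angle section, legs 40 x 5 mm, 46 mm long, with flat upright ends. It lies like a roof, ridge up: 57 mm wide, 32 mm high. Point: its centre, 16 mm above its lower edges and 16 mm below its ridge; x along the ridge, z up. Take it from above by its two ends near the ridge, 46 mm apart.
- blue_long_mid (a point): Long blue plastic strap edge protector, loose, about 30 g: right-angle section, legs 40 x 5 mm, 62 mm long, with flat upright ends. It lies like a roof, ridge up: 57 mm wide, 32 mm high. Point: its centre, 16 mm above its lower edges and 16 mm below its ridge; x along the ridge, z up. Take it from above by its two ends near the ridge, 62 mm apart.
- blue_stand_ridge (a point): Stand, fixed: grey base 74 x 44 x 12 mm, round steel post, and on its ridge bar (30 mm long) a blue sample of the same section, 32 mm long, lower edges 40 mm above the bench. Point: mid-length on top of the sample's ridge, 72 mm up; x along the ridge, z up. Protectors nest over it like roofs, each 7 mm higher: centres 9 mm (first) and 2 mm (second) below this point. They slide home from a few mm off.
- bottle_mid (a point): A white wipe bottle with a blue cap, 50 mm across, 96 mm high, loose: a bystander, to be left alone. The point is its centre, half-way up.
- cup_mid (a point): A green paper cup, 64 mm across the rim, 64 mm high, loose and light: a bystander, to be left alone. The point is its centre, half-way up.

How it is judged:
At the end, for the whole second after the job is handed in: On each stand its colour's short protector is nested on the sample and the long one on the short: down within 3 mm, 5 mm sideways and 12 mm lengthwise of the middle, straight and upright within 7 degrees, released, at rest; wipe bottle and cup never tipped or moved over 20 mm (x of white_short_mid in the frame of white_stand_ridge between -0.012 and 0.012 m and y of white_short_mid in the frame of white_stand_ridge between -0.005 and 0.005 m and z of white_short_mid in the frame of white_stand_ridge between -0.0118 and -0.0058 m and angle between the x axis of each of white_short_mid, white_long_mid and the x axis of white_stand_ridge, either way round below 0.12 rad and angle between each of white_short_mid, white_long_mid, blue_short_mid, blue_long_mid's own z axis and vertical below 0.12 rad and linear speed of each of white_short, white_long, blue_short, blue_long below 0.02 m/s and x of white_long_mid in the frame of white_stand_ridge between -0.012 and 0.012 m and y of white_long_mid in the frame of white_stand_ridge between -0.005 and 0.005 m and z of white_long_mid in the frame of white_stand_ridge between -0.0048 and 0.0012 m and x of blue_short_mid in the frame of blue_stand_ridge between -0.012 and 0.012 m and y of blue_short_mid in the frame of blue_stand_ridge between -0.005 and 0.005 m and z of blue_short_mid in the frame of blue_stand_ridge between -0.0118 and -0.0058 m and angle between the x axis of each of blue_short_mid, blue_long_mid and the x axis of blue_stand_ridge, either way round below 0.12 rad and x of blue_long_mid in the frame of blue_stand_ridge between -0.012 and 0.012 m and y of blue_long_mid in the frame of blue_stand_ridge between -0.005 and 0.005 m and z of blue_long_mid in the frame of blue_stand_ridge between -0.0048 and 0.0012 m); the robot touches nothing.
It fails at once if the wipe bottle is pushed more than 20 mm or tipped (distance of bottle_mid from where it was at the start of the episode above 0.02 m or angle between bottle_mid's own z axis and vertical above 0.3 rad).
It fails at once if the green cup is pushed more than 20 mm or tipped (distance of cup_mid from where it was at the start of the episode above 0.02 m or angle between cup_mid's own z axis and vertical above 0.3 rad).
It also fails if it takes over 96 s, if anything falls off the work surface, if the arm or the gripper's body presses on something with over 40 N, if the wrist force passes 120 N, or if a joint passes its speed limit or range.

## Working session

There is one attempt and no reset: what is moved stays moved. The work goes in short steps, Python scripts to look and compute and a tool call to move; the robot and the scene stay as the last step left them, time stands still between calls to the robot, and variables do not carry over. Pictures are saved under pics/ and viewed, and the job is handed in when it is done.

Besides the shell and the picture viewer there is one more tool, called as name(argument=value, ...), one argument or row to a line, values as JSON. arm_command: Moves the arm, as the interface text tells. Its arguments: {"type":"object","properties":{"series":{"type":"array","items":{"type":"object","properties":{"tx":{"type":"number"},"ty":{"type":"number"},"tz":{"type":"number"},"ax":{"type":"number"},"ay":{"type":"number"},"az":{"type":"number"},"gripper":{"type":"number"}}}},"newtons":{"type":"number"}},"required":["series"]}

```bash
mkdir -p pics; ls
python3 - <<'E'
from rig import ctrl
import cv2,numpy as np
print(ctrl.sense())
for n in ("scene","top","wrist"):
    i=ctrl.camera_info(n); print(n,{k:np.round(v,4).tolist() if hasattr(v,'shape') or isinstance(v,list) else v for k,v in i.items()})
    cv2.imwrite(f"pics/{n}0.png",ctrl.snapshot(n))
E
```

```text
pics
{'time': 0.0, 'joint_pos': array([-1.40140842e+00,  1.31181653e-01,  1.48929189e+00, -8.37340613e-06,
        1.52298646e+00, -8.53980331e-02]), 'dq': array([-2.41424297e-06,  1.84287415e-03,  6.33876853e-04, -7.60821083e-04,
        2.68170923e-04, -5.28190060e-04]), 'joint_torque': array([ 2.04078016e-03, -5.69387484e+01, -5.00555098e+01,  3.49155005e-05,
        1.44855177e-02, -2.43737702e-05]), 'tool_pos': array([ 0.15115549, -0.58011397,  0.24922523]), 'tcp_rot': array([-9.32673974e-04,  9.91896025e-01,  1.27048822e-01, -4.33760483e-05]), 'force': array([-0.16412417, -0.6534125 , -0.44223064]), 'ft_torque': array([ 0.04260579, -0.00476482,  0.00714975]), 'grip_width': 0.9997935318396491}
scene {'mtx': [[513.0309, 0.0, 326.7221], [0.0, 513.0309, 200.384], [0.0, 0.0, 1.0]], 'cam_to_world': [[-0.1723, 0.7129, -0.6797, -0.6168], [-0.985, -0.1213, 0.1224, 0.1079], [0.0048, 0.6907, 0.7232, 1.2675], [0.0, 0.0, 0.0, 1.0]]}
top {'mtx': [[491.1976, 0.0, 315.7492], [0.0, 491.1976, 188.7684], [0.0, 0.0, 1.0]], 'cam_to_world': [[-0.0245, 0.9977, -0.0625, 0.3791], [-0.9997, -0.0241, 0.0079, -0.0655], [0.0064, 0.0627, 0.998, 1.3482], [0.0, 0.0, 0.0, 1.0]]}
wrist {'mtx': [[291.0186, 0.0, 321.4281], [0.0, 291.0186, 200.7544], [0.0, 0.0, 1.0]], 'cam_to_world': [[0.252, 0.9311, 0.2637, 0.217], [-0.9677, 0.243, 0.0668, -0.5624], [-0.0019, -0.2721, 0.9623, 0.3731], [0.0, 0.0, 0.0, 1.0]]}
```

View pics/scene0.png

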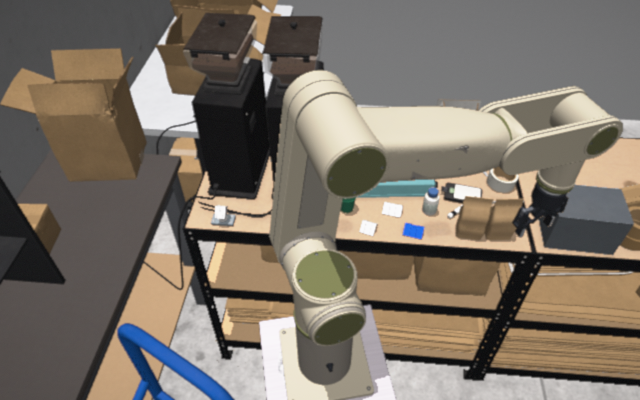

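View pics/top0.png

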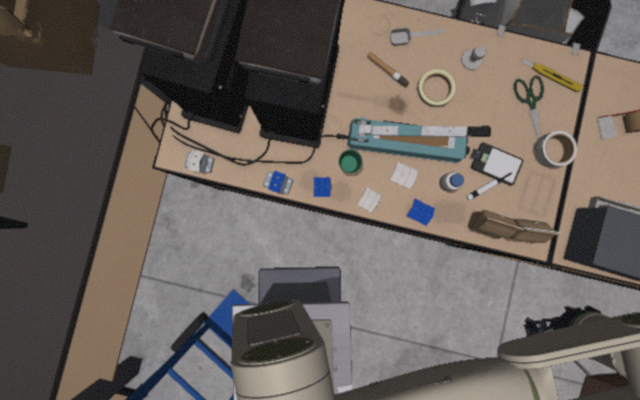

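View pics/wrist0.png

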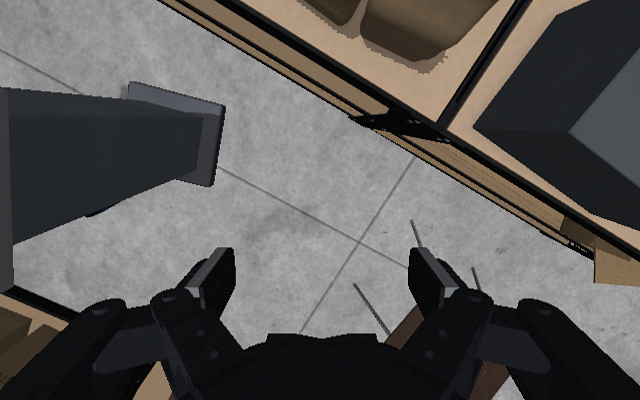

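```bash
cat > h.py <<'E'
from rig import ctrl
import cv2,numpy as np
from scipy.spatial.transform import Rotation as R
def ray(n,uv,info=None):
    i=info or ctrl.camera_info(n); K=np.array(i['mtx']);T=np.array(i['cam_to_world'])
    x=(uv[0]-K[0,2])/K[0,0]; y=(uv[1]-K[1,2])/K[1,1]
    return T[:3,3], T[:3,:3]@np.array([x,-y,-1.])
def onz(n,uv,z,info=None):
    o,d=ray(n,uv,info); return o+d*(z-o[2])/d[2]
def proj(n,p,info=None):
    i=info or ctrl.camera_info(n); K=np.array(i['mtx']);T=np.array(i['cam_to_world'])
    c=T[:3,:3].T@(np.asarray(p)-T[:3,3]); return np.array([K[0,0]*c[0]/-c[2]+K[0,2], K[1,1]*-c[1]/-c[2]+K[1,2]])
def rot():
    q=ctrl.sense()['tcp_rot']; return R.from_quat([q[1],q[2],q[3],q[0]])
E
python3 - <<'E'
from h import *
for n,uv,z in [("wst",(199,160),.072),("bst",(278,181),.072),("bs",(322,187),.03),("bl",(420,212),.03),("ws",(369,199),.03),("wl",(403,175),.03),("cup",(350,161),.05),("bot",(452,181),.09)]:
    print(n,np.round(onz("top",uv,z),3))
im=cv2.imread("pics/top0.png")[120:250,150:480]
cv2.imwrite("pics/topz.png",cv2.resize(im,None,fx=2.4,fy=2.4,interpolation=cv2.INTER_CUBIC))
print(rot().as_matrix().round(3))
i=ctrl.camera_info("wrist")
T=np.array(i['cam_to_world']);s=ctrl.sense();M=rot().as_matrix()
print((M.T@T[:3,:3]).round(3),(M.T@(T[:3,3]-s['tool_pos'])).round(4))
E
```

```text
wst [0.542 0.227 0.072]
bst [0.482 0.022 0.072]
bs [ 0.466 -0.093  0.03 ]
bl [ 0.392 -0.354  0.03 ]
ws [ 0.431 -0.218  0.03 ]
wl [ 0.493 -0.312  0.03 ]
cup [ 0.532 -0.169  0.05 ]
bot [ 0.469 -0.427  0.09 ]
[[ 0.968  0.252 -0.   ]
 [ 0.252 -0.968  0.001]
 [ 0.    -0.001 -1.   ]]
[[-0.     0.962  0.272]
 [ 1.     0.     0.   ]
 [ 0.     0.272 -0.962]] [ 0.0682 -0.0008 -0.1237]
```

View pics/topz.png

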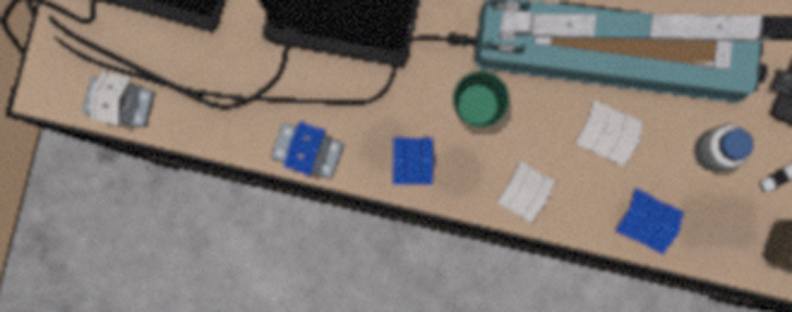

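arm_command(
  series=[
    {"tx": 0.9,"ty": -0.9,"gripper": -1},
    {"tx": 0.9,"ty": -0.9,"gripper": -1},
    {"tx": 0.9,"ty": -0.9,"gripper": -1},
    {"tx": 0.9,"ty": -0.9,"gripper": -1},
    {"tx": 0.9,"ty": -0.9,"gripper": -1},
    {"tx": 0.9,"ty": -0.9,"gripper": -1},
    {"tx": 0.9,"ty": -0.9,"gripper": -1},
    {"tx": 0.9,"ty": -0.9,"gripper": -1},
    {"tx": 0.9,"ty": -0.9,"gripper": -1},
    {"tx": 0.9,"ty": -0.9,"gripper": -1},
  ],
)

```text
schema error: expected keys tx, ty, tz, ax, ay, az, gripper
```

arm_command(
  series=[
    {"tx": 0.9,"ty": -0.5,"gripper": -1},
    {"gripper": -1},
    {"gripper": -1},
    {"gripper": -1},
  ],
)

```text
schema error: expected keys tx, ty, tz, ax, ay, az, gripper
```

Run:
```python
from h import *
import pickle
i=ctrl.camera_info("wrist"); cv2.imwrite("pics/w1.png",ctrl.snapshot("wrist")); pickle.dump(i,open("w1.pkl","wb"))
print(ctrl.sense()['tool_pos'])
```

```text
[ 0.15119108 -0.58031806  0.24962688]
```

View pics/w1.png

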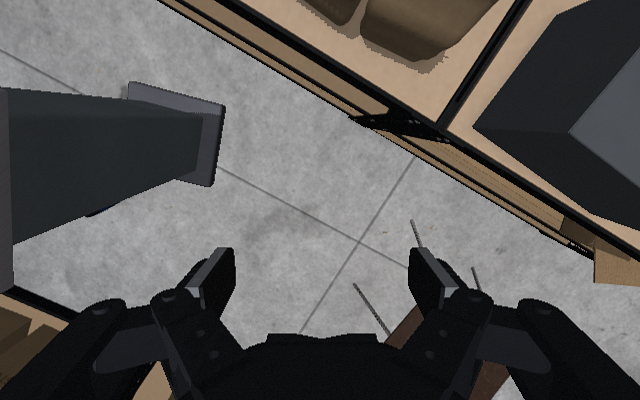

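All keys are needed in every row; the arm has not moved.

arm_command(
  series=[
    {"tx": 0.9,"ty": -0.9,"tz": 0,"ax": 0,"ay": 0,"az": 0,"gripper": -1},
    {"tx": 0.9,"ty": -0.9,"tz": 0,"ax": 0,"ay": 0,"az": 0,"gripper": -1},
    {"tx": 0.9,"ty": -0.9,"tz": 0,"ax": 0,"ay": 0,"az": 0,"gripper": -1},
    {"tx": 0.9,"ty": -0.9,"tz": 0,"ax": 0,"ay": 0,"az": 0,"gripper": -1},
    {"tx": 0.9,"ty": -0.9,"tz": 0,"ax": 0,"ay": 0,"az": 0,"gripper": -1},
    {"tx": 0.9,"ty": -0.9,"tz": 0,"ax": 0,"ay": 0,"az": 0,"gripper": -1},
    {"tx": 0.9,"ty": -0.9,"tz": 0,"ax": 0,"ay": 0,"az": 0,"gripper": -1},
    {"tx": 0.9,"ty": -0.9,"tz": 0,"ax": 0,"ay": 0,"az": 0,"gripper": -1},
    {"tx": 0.9,"ty": -0.9,"tz": 0,"ax": 0,"ay": 0,"az": 0,"gripper": -1},
    {"tx": 0.9,"ty": -0.9,"tz": 0,"ax": 0,"ay": 0,"az": 0,"gripper": -1},
  ],
)

```text
time: 1.03
tool_pos: [0.3127, -0.3047, 0.2502]
tcp_rot: [0.0, 0.992, 0.127, 0.0]
force: [0.3, 0.1, -0.1]
grip_width: 0.997
```

arm_command(
  series=[
    {"tx": 0.9,"ty": -0.9,"tz": 0,"ax": 0,"ay": 0,"az": 0,"gripper": -1},
    {"tx": 0,"ty": 0,"tz": 0,"ax": 0,"ay": 0,"az": 0,"gripper": -1},
    {"tx": 0,"ty": 0,"tz": 0,"ax": 0,"ay": 0,"az": 0,"gripper": -1},
    {"tx": 0,"ty": 0,"tz": 0,"ax": 0,"ay": 0,"az": 0,"gripper": -1},
  ],
)

```text
time: 1.37
tool_pos: [0.3283, -0.279, 0.2503]
tcp_rot: [0.0, 0.992, 0.127, -0.0]
force: [-1.0, -1.2, -0.4]
grip_width: 1.003
```

Run:
```python
from h import *
import pickle
i=ctrl.camera_info("wrist"); cv2.imwrite("pics/w2.png",ctrl.snapshot("wrist")); pickle.dump(i,open("w2.pkl","wb"))
print(ctrl.sense()['tool_pos'])
```

```text
[ 0.32798879 -0.27939119  0.2502655 ]
```

View pics/w2.png

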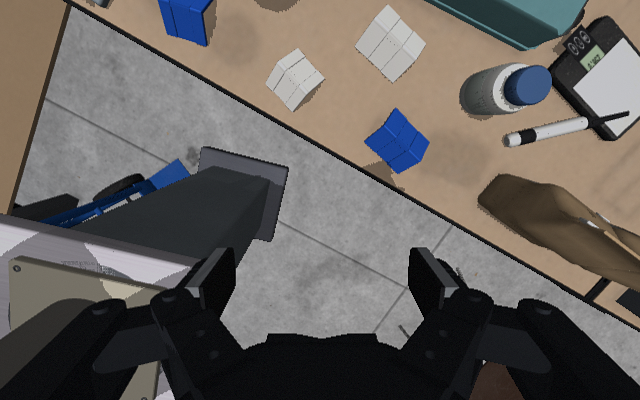

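arm_command(
  series=[
    {"tx": 0.9,"ty": 0,"tz": 0,"ax": 0,"ay": 0,"az": 0,"gripper": -1},
    {"tx": 0.9,"ty": 0,"tz": 0,"ax": 0,"ay": 0,"az": 0,"gripper": -1},
    {"tx": 0.9,"ty": 0,"tz": 0,"ax": 0,"ay": 0,"az": 0,"gripper": -1},
    {"tx": 0.4,"ty": 0,"tz": 0,"ax": 0,"ay": 0,"az": 0,"gripper": -1},
    {"tx": 0,"ty": 0,"tz": 0,"ax": 0,"ay": 0,"az": 0,"gripper": -1},
    {"tx": 0,"ty": 0,"tz": 0,"ax": 0,"ay": 0,"az": 0,"gripper": -1},
    {"tx": 0,"ty": 0,"tz": 0,"ax": 0,"ay": 0,"az": 0,"gripper": -1},
  ],
)

```text
time: 2.0
tool_pos: [0.4024, -0.2599, 0.2501]
tcp_rot: [-0.0, 0.992, 0.127, -0.0]
force: [-0.1, 0.2, -0.6]
grip_width: 1.002
```

Run:
```python
from h import *
import pickle
i=ctrl.camera_info("wrist"); cv2.imwrite("pics/w3.png",ctrl.snapshot("wrist")); pickle.dump(i,open("w3.pkl","wb"))
print(ctrl.sense()['tool_pos'])
```

```text
[ 0.40239741 -0.2598507   0.25017679]
```

View pics/w3.png

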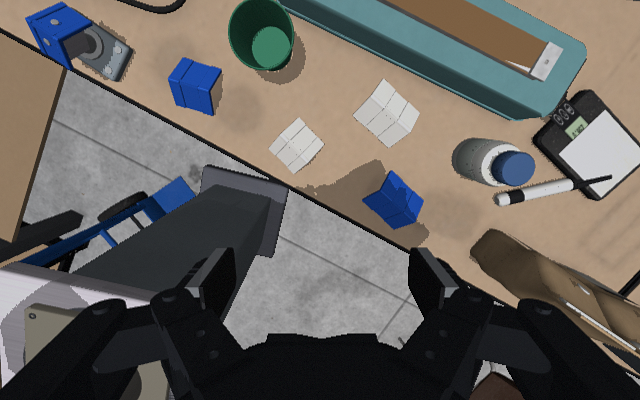

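Run:
```python
from h import *
im=cv2.imread("pics/w3.png")
def z(im,x0,y0,w,h,f,name):
    c=cv2.resize(im[y0:y0+h,x0:x0+w],None,fx=f,fy=f,interpolation=cv2.INTER_CUBIC)
    for k in range(0,w,10): cv2.putText(c,str(x0+k),(k*f,8),0,.3,(0,0,255),1); cv2.line(c,(k*f,10),(k*f,14),(0,0,255),1)
    for k in range(0,h,10): cv2.putText(c,str(y0+k),(0,k*f+4),0,.3,(0,0,255),1); 
    return c
a=z(im,155,45,80,75,5,0);b=z(im,260,105,80,75,5,0);c=z(im,345,70,80,75,5,0);d=z(im,355,160,80,75,5,0)
cv2.imwrite("pics/z3.png",np.vstack([np.hstack([a,b]),np.hstack([c,d])])[:,:])
im=cv2.imread("pics/w2.png")
a=z(im,150,0,80,75,5,0);b=z(im,260,40,80,75,5,0);c=z(im,350,0,80,85,5,0);d=z(im,355,95,80,85,5,0)
cv2.imwrite("pics/z2.png",np.vstack([np.hstack([a,b]),np.hstack([c,d])])[:800])
```

```text
(no output)
```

View pics/z3.png

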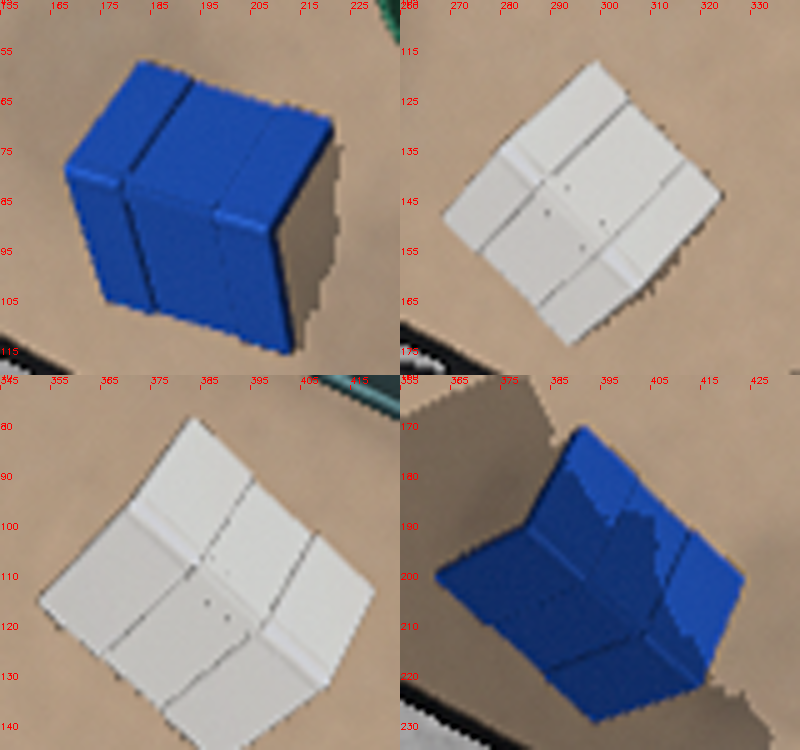

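View pics/z2.png

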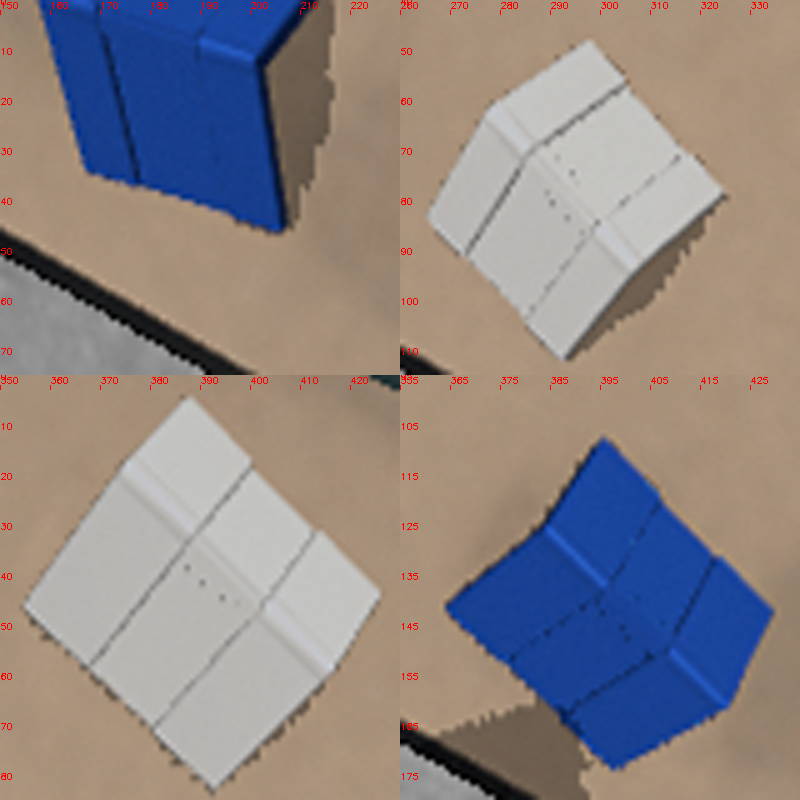

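```bash
cat > fit.py <<'E'
from h import *
import pickle
from scipy.optimize import least_squares
def model(L):
    l=L/2
    return {'A':(-l,0,.016),'B':(l,0,.016),'Au':(-l,.0283,-.0123),'Bu':(l,.0283,-.0123),'Ad':(-l,-.0283,-.0123),'Bd':(l,-.0283,-.0123)}
def place(p,m):
    c,s=np.cos(p[3]),np.sin(p[3]); x,y,z=m
    return np.array([p[0]+c*x-s*y,p[1]+s*x+c*y,p[2]+z])
def fit(L,obs,p0,model=model,fixz=None):
    m=model(L)
    def f(p):
        if fixz is not None: p=[p[0],p[1],fixz,p[2]]
        return np.concatenate([proj("",place(p,m[k]),i)-np.array(uv) for i,d in obs for k,uv in d.items()])
    r=least_squares(f,p0 if fixz is None else [p0[0],p0[1],p0[3]],x_scale=[.1,.1,.1,1] if fixz is None else [.1,.1,1],loss='soft_l1')
    return r.x,np.abs(r.fun).reshape(-1,2).max(1).round(1)
E
python3 - <<'E'
from fit import *
i2=pickle.load(open('w2.pkl','rb'));i3=pickle.load(open('w3.pkl','rb'))
D={'bs':(.046,dict(A=(168,79),B=(209.4,91.6),Au=(183,57.4),Bu=(221.4,69.4),Ad=(176,105.4),Bd=(213.4,115.6)),dict(B=(202,12.4),Ad=(167.4,34.4),Bd=(206.6,46.4)),(.466,-.093,.016,-1.6)),
'ws':(.046,dict(A=(280.6,134.4),B=(308,163),Au=(299.4,117.4),Bu=(324.6,144.2),Ad=(268.6,148),Bd=(294,174)),dict(A=(277.6,61.6),B=(306.4,94),Au=(298,48),Bu=(324.8,78.4),Ad=(265.6,83.4),Bd=(293,112)),(.43,-.22,.016,-2)),
'wl':(.062,dict(A=(370.6,95),B=(410.6,132),Au=(383.6,78.6),Bu=(420,113),Ad=(352.6,115)),dict(A=(375.2,17.4),B=(416.6,58.6),Au=(387.6,4),Bu=(426.2,43.4),Ad=(354.6,46.4),Bd=(392.4,83.4)),(.49,-.31,.016,-2)),
'bl':(.062,dict(A=(380.4,190),B=(416.4,221.6),Au=(391.6,170.6),Bu=(423.8,201),Ad=(362.2,200.2),Bd=(394.4,229.4)),dict(A=(384.4,125.6),B=(420.6,161.4),Au=(395.6,107.6),Bu=(429.6,142),Ad=(364.2,141.2),Bd=(397.8,173.8)),(.39,-.35,.016,-2))}
for n,(L,o3,o2,p0) in D.items():
    for o in ([(i2,o2),(i3,o3)],[(i3,o3)]):
        p,e=fit(L,o,p0); print(n,p.round(4),e)
    p,e=fit(L,[(i2,o2),(i3,o3)],p0,fixz=.016); print('  fixed z',p.round(4))
E
```

```text
bs [ 0.4657 -0.0905  0.0132 -1.6001] [0.5 0.8 1.3 0.5 0.7 0.8 0.8 0.1 0.9]
bs [ 0.4653 -0.0878  0.0068 -1.5979] [0.  0.8 0.4 0.3 0.4 0.7]
  fixed z [ 0.4655 -0.0917 -1.6024]
ws [ 0.4273 -0.2196  0.0116 -2.1242] [0.2 1.  0.2 0.6 0.7 1.  0.6 0.7 1.1 0.5 0.7 0.4]
ws [ 0.4261 -0.2195  0.0051 -2.1287] [0.2 0.5 0.2 0.1 0.6 0.4]
  fixed z [ 0.4272 -0.2201 -2.1238]
wl [ 0.4931 -0.3174  0.0128 -2.0183] [0.3 0.8 0.1 0.3 0.7 0.3 0.7 0.4 1.2 0.5 0.7]
wl [ 0.4929 -0.3182  0.0089 -2.0224] [0.9 0.3 0.5 0.1 0.4]
  fixed z [ 0.4924 -0.3168 -2.0181]
bl [ 0.3902 -0.361   0.0107 -2.0486] [0.2 0.3 0.4 0.4 1.1 0.8 0.3 1.  1.5 1.2 0.6 0.5]
bl [ 0.3887 -0.3628  0.0061 -2.045 ] [0.7 1.1 0.7 0.9 0.6 0.2]
  fixed z [ 0.3907 -0.3595 -2.0504]
```

arm_command(
  series=[
    {"tx": 0.25,"ty": -0.97,"tz": 0,"ax": 0,"ay": 0,"az": 0,"gripper": -1},
    {"tx": 0.25,"ty": -0.97,"tz": 0,"ax": 0,"ay": 0,"az": 0,"gripper": -1},
    {"tx": 0.25,"ty": -0.97,"tz": 0,"ax": 0,"ay": 0,"az": 0,"gripper": -1},
    {"tx": 0.25,"ty": -0.97,"tz": 0,"ax": 0,"ay": 0,"az": 0,"gripper": -1},
    {"tx": 0.25,"ty": -0.97,"tz": 0,"ax": 0,"ay": 0,"az": 0,"gripper": -1},
    {"tx": 0.25,"ty": -0.97,"tz": 0,"ax": 0,"ay": 0,"az": 0,"gripper": -1},
    {"tx": 0.25,"ty": -0.97,"tz": 0,"ax": 0,"ay": 0,"az": 0,"gripper": -1},
    {"tx": 0,"ty": 0,"tz": 0,"ax": 0,"ay": 0,"az": 0.9,"gripper": -1},
    {"tx": 0,"ty": 0,"tz": 0,"ax": 0,"ay": 0,"az": 0.9,"gripper": -1},
    {"tx": 0,"ty": 0,"tz": 0,"ax": 0,"ay": 0,"az": 0.9,"gripper": -1},
  ],
)

```text
time: 2.88
tool_pos: [0.4025, -0.084, 0.2505]
tcp_rot: [0.0, 1.0, -0.016, 0.0]
force: [-0.2, 0.1, 0.1]
grip_width: 1.002
```

arm_command(
  series=[
    {"tx": 0,"ty": 0,"tz": 0,"ax": 0,"ay": 0,"az": 0,"gripper": -1},
    {"tx": 0,"ty": 0,"tz": 0,"ax": 0,"ay": 0,"az": 0,"gripper": -1},
    {"tx": 0,"ty": 0,"tz": 0,"ax": 0,"ay": 0,"az": 0,"gripper": -1},
  ],
)

```text
time: 3.13
tool_pos: [0.4027, -0.0843, 0.2504]
tcp_rot: [0.0, 1.0, -0.013, 0.0]
force: [-0.5, 0.1, 0.4]
grip_width: 1.002
```

Run:
```python
from h import *
import pickle
i=ctrl.camera_info("wrist"); cv2.imwrite("pics/w4.png",ctrl.snapshot("wrist")); pickle.dump(i,open("w4.pkl","wb"))
print(ctrl.sense()['tool_pos'],rot().as_matrix().round(3))
```

```text
[ 0.40272131 -0.08428287  0.25033118] [[ 1.    -0.026  0.   ]
 [-0.026 -1.    -0.   ]
 [ 0.     0.    -1.   ]]
```

View pics/w4.png

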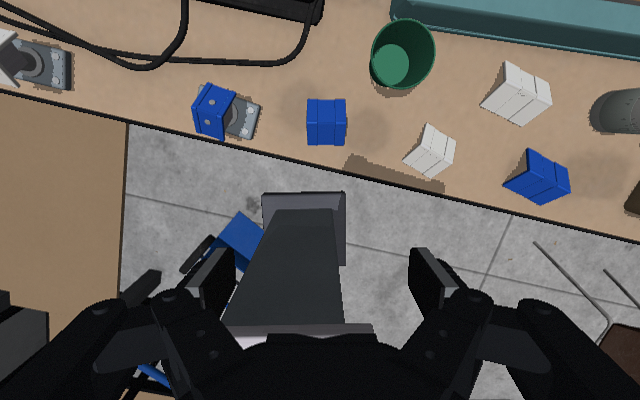

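```bash
cat >> h.py <<'E'
def z(im,x0,y0,w,h,f):
    c=cv2.resize(im[y0:y0+h,x0:x0+w],None,fx=f,fy=f,interpolation=cv2.INTER_CUBIC)
    for k in range(0,w,10): cv2.putText(c,str(x0+k),(k*f,8),0,.3,(0,0,255),1); cv2.line(c,(k*f,10),(k*f,14),(0,0,255),1)
    for k in range(0,h,10): cv2.putText(c,str(y0+k),(0,k*f+4),0,.3,(0,0,255),1)
    return c
E
python3 - <<'E'
from h import *
im=cv2.imread("pics/w4.png"); i3=cv2.imread("pics/w3.png")
cv2.imwrite("pics/z4.png",np.hstack([z(im,185,75,80,70,5),z(im,290,85,75,70,5)]))
cv2.imwrite("pics/z3b.png",z(i3,15,0,130,90,6))
E
```

```text
(no output)
```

View pics/z4.png

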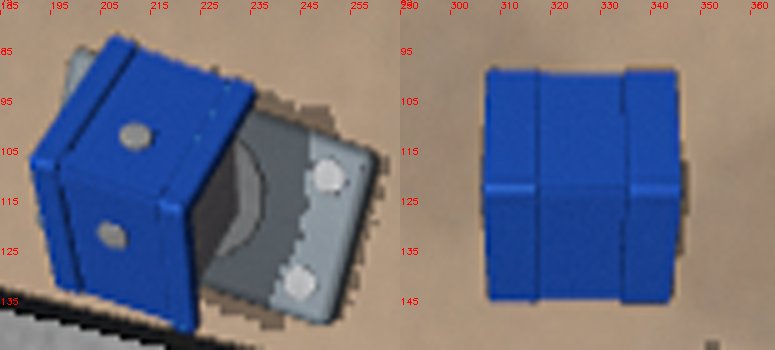

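View pics/z3b.png

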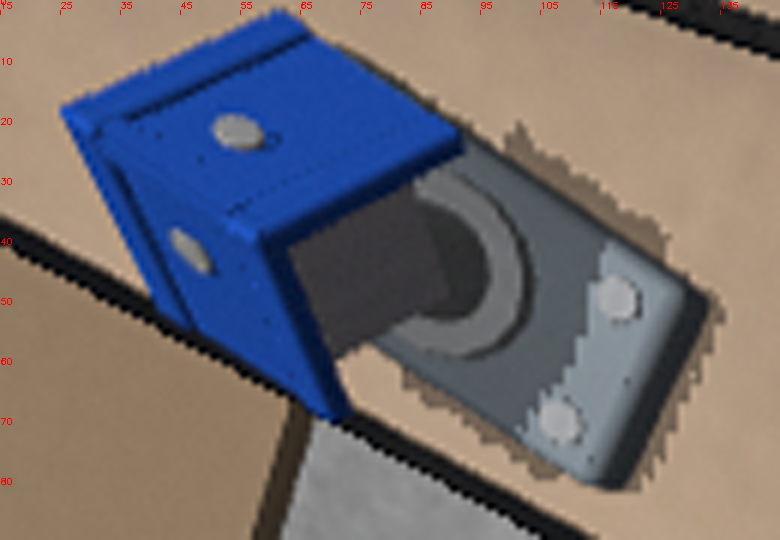

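Run:
```python
from fit import *
i2,i3,i4=[pickle.load(open(f'w{k}.pkl','rb')) for k in (2,3,4)]
b3=dict(A=(168,79),B=(209.4,91.6),Au=(183,57.4),Bu=(221.4,69.4),Ad=(176,105.4),Bd=(213.4,115.6));b2=dict(B=(202,12.4),Ad=(167.4,34.4),Bd=(206.6,46.4))
b4=dict(A=(307,122.6),B=(346.2,122.8),Au=(307.4,99),Bu=(345.6,98.6),Ad=(307.6,145),Bd=(344.4,145.4))
p0=(.466,-.093,.016,-1.6)
for o in ([(i2,b2),(i3,b3),(i4,b4)],[(i4,b4)]): print(fit(.046,o,p0))
s4=dict(A=(191.6,107),B=(221.6,116.4),Au=(208.4,82.2),Bu=(236,93),Ad=(197.4,132.6),Bd=(223,141))
s3=dict(A=(25.3,18),B=(58,39.7),Au=(62.2,1.7),Bu=(91.7,24.2),Ad=(41.3,50.8),Bd=(72.5,68.7))
p0=(.482,.022,.056,-1.7)
for o in ([(i3,s3),(i4,s4)],[(i4,s4)],[(i3,s3)]): print(fit(.032,o,p0))
print(fit(.032,[(i3,s3),(i4,s4)],p0,fixz=.056))
print(onz("",(512,168),.096,i3),onz("",(420,40),.064,i4), onz("",(405,52),.064,i4))
```

```text
(array([ 0.46566618, -0.09113747,  0.01438667, -1.60169843]), array([0.3, 0.7, 1.2, 0.5, 0.6, 0.9, 1. , 0.2, 1.1, 0.7, 0.4, 0.9, 0.2,
       0.6, 0.4]))
(array([ 0.46565436, -0.09137828,  0.0087278 , -1.60035845]), array([0.2, 0.3, 0.5, 0.4, 0.5, 0.4]))
(array([ 0.47983049,  0.02983119,  0.05403252, -1.93709491]), array([0.4, 0.7, 0.8, 1.9, 1.4, 3. , 1.5, 1.1, 1.1, 1.2, 1.8, 1.3]))
(array([ 0.4801752 ,  0.03478773,  0.03858179, -1.93172216]), array([0.2, 0.9, 0.4, 0.4, 0.8, 0.7]))
(array([ 0.48066685,  0.04071986,  0.04175446, -1.94419189]), array([0.4, 0.4, 0.4, 1.8, 0.7, 2.3]))
(array([ 0.47971761,  0.02852259, -1.93613627]), array([1. , 0.7, 0.8, 2.1, 1.5, 3.1, 1. , 1.2, 1.3, 1.3, 1.3, 1.5]))
[ 0.46961759 -0.43066657  0.096     ] [ 0.54046601 -0.18171457  0.064     ] [ 0.53038436 -0.16790262  0.064     ]
```

arm_command(
  series=[
    {"tx": 0.84,"ty": 0.07,"tz": 0,"ax": 0,"ay": 0,"az": 0,"gripper": -1},
    {"tx": 0.84,"ty": 0.07,"tz": 0,"ax": 0,"ay": 0,"az": 0,"gripper": -1},
    {"tx": 0.84,"ty": 0.07,"tz": 0.8,"ax": 0,"ay": 0,"az": 0,"gripper": -1},
    {"tx": 0,"ty": 0,"tz": 1,"ax": 0,"ay": 0,"az": 0,"gripper": -1},
    {"tx": 0,"ty": 0,"tz": 1,"ax": 0,"ay": 0,"az": 0,"gripper": -1},
    {"tx": 0,"ty": 0,"tz": 1,"ax": 0,"ay": 0,"az": 0,"gripper": -1},
    {"tx": 0,"ty": 0,"tz": 1,"ax": 0,"ay": 0,"az": 0,"gripper": -1},
    {"tx": 0,"ty": 0,"tz": 1,"ax": 0,"ay": 0,"az": 0,"gripper": -1},
    {"tx": 0,"ty": 0,"tz": 0,"ax": 0,"ay": 0,"az": 0,"gripper": -1},
    {"tx": 0,"ty": 0,"tz": 0,"ax": 0,"ay": 0,"az": 0,"gripper": -1},
  ],
)

```text
time: 4.02
tool_pos: [0.4644, -0.0907, 0.1042]
tcp_rot: [-0.001, 1.0, -0.014, -0.002]
force: [-0.0, -0.2, 0.0]
grip_width: 0.996
```

```bash
cat > snap.py <<'E'
from h import *
import pickle,sys
n=sys.argv[1]; cam=sys.argv[2] if len(sys.argv)>2 else "wrist"
i=ctrl.camera_info(cam); cv2.imwrite(f"pics/{n}.png",ctrl.snapshot(cam)); pickle.dump(i,open(f"{n}.pkl","wb"))
s=ctrl.sense();M=rot().as_matrix();print(s['time'],s['tool_pos'].round(4),'xang',np.arctan2(M[1,0],M[0,0]).round(4),'yang',np.arctan2(M[1,1],M[0,1]).round(4),'w',s['grip_width'],'f',s['force'].round(1),'q',s['joint_pos'].round(2))
E
python3 snap.py w5
```

```text
4.0667 [ 0.4658 -0.0911  0.106 ] xang -0.0273 yang -1.5981 w 1.0016932685711473 f [0.3 0.2 0.5] q [-0.3  -0.09  1.98  0.    1.25  1.3 ]
```

View pics/w5.png

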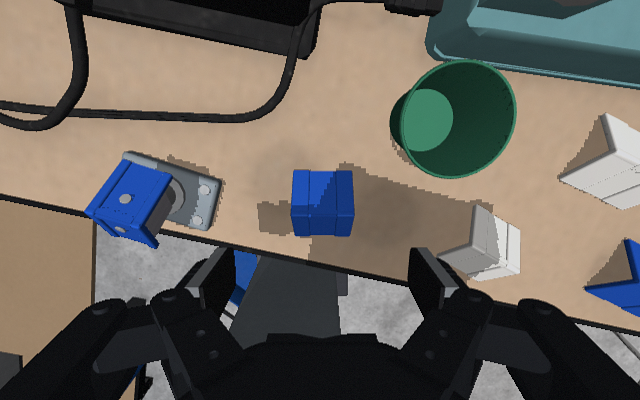

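arm_command(
  series=[
    {"tx": 0,"ty": 0,"tz": 0.8,"ax": 0,"ay": 0,"az": 0,"gripper": -1},
    {"tx": 0,"ty": 0,"tz": 0.8,"ax": 0,"ay": 0,"az": 0,"gripper": -1},
    {"tx": 0,"ty": 0,"tz": 0.8,"ax": 0,"ay": 0,"az": 0,"gripper": -1},
    {"tx": 0,"ty": 0,"tz": 0.5,"ax": 0,"ay": 0,"az": 0,"gripper": -1},
    {"tx": 0,"ty": 0,"tz": 0.3,"ax": 0,"ay": 0,"az": 0,"gripper": -1},
    {"tx": 0,"ty": 0,"tz": 0,"ax": 0,"ay": 0,"az": 0,"gripper": -1},
  ],
)

```text
time: 4.57
tool_pos: [0.466, -0.0911, 0.0256]
tcp_rot: [0.0, 1.0, -0.014, 0.0]
force: [0.5, -0.5, -0.1]
grip_width: 1.001
```

```bash
python3 snap.py w6
```

```text
4.6167 [ 0.4666 -0.0912  0.0264] xang -0.0276 yang -1.5984 w 0.9995987345032854 f [ 0.6  0.3 -0.5] q [-0.3   0.04  2.03 -0.    1.08  1.3 ]
```

View pics/w6.png

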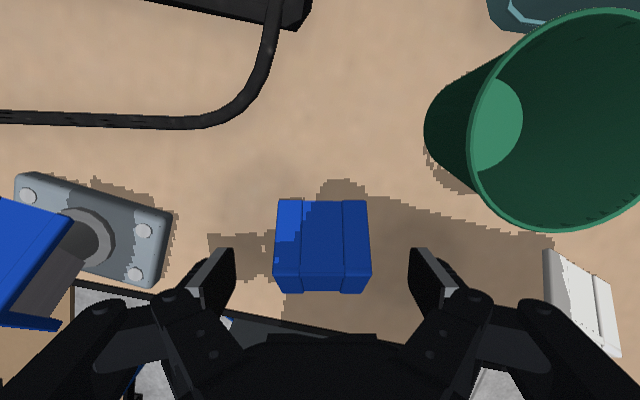

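arm_command(
  series=[
    {"tx": 0,"ty": 0,"tz": 0,"ax": 0,"ay": 0,"az": 0,"gripper": 1},
    {"tx": 0,"ty": 0,"tz": 0,"ax": 0,"ay": 0,"az": 0,"gripper": 1},
    {"tx": 0,"ty": 0,"tz": 0,"ax": 0,"ay": 0,"az": 0,"gripper": 1},
    {"tx": 0,"ty": 0,"tz": 0,"ax": 0,"ay": 0,"az": 0,"gripper": 1},
    {"tx": 0,"ty": 0,"tz": 0,"ax": 0,"ay": 0,"az": 0,"gripper": 1},
    {"tx": 0,"ty": 0,"tz": 0,"ax": 0,"ay": 0,"az": 0,"gripper": 1},
  ],
  newtons=30,
)

```text
time: 5.12
tool_pos: [0.4667, -0.0913, 0.0264]
tcp_rot: [0.0, 1.0, -0.014, 0.001]
force: [-0.8, 0.1, 6.9]
grip_width: 0.533
```

```bash
python3 snap.py w7
```

```text
5.1667 [ 0.4667 -0.0913  0.0265] xang -0.0278 yang -1.5986 w 0.5328379573031239 f [-1.  -0.3  6.7] q [-0.3   0.03  2.03 -0.    1.08  1.3 ]
```

View pics/w7.png

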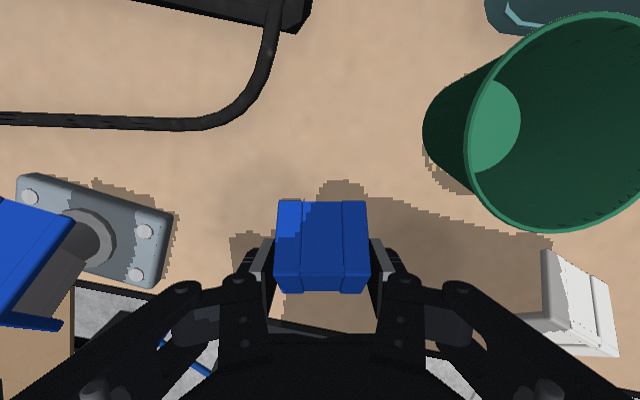

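arm_command(
  series=[
    {"tx": 0,"ty": 0,"tz": -0.6,"ax": 0,"ay": 0,"az": 0,"gripper": 1},
    {"tx": 0,"ty": 0,"tz": -1,"ax": 0,"ay": 0,"az": 0,"gripper": 1},
    {"tx": 0,"ty": 0,"tz": -1,"ax": 0,"ay": 0,"az": 0,"gripper": 1},
    {"tx": 0,"ty": 0,"tz": -1,"ax": 0,"ay": 0,"az": 0,"gripper": 1},
    {"tx": 0,"ty": 0,"tz": -1,"ax": 0,"ay": 0,"az": 0,"gripper": 1},
    {"tx": 0,"ty": 0,"tz": -1,"ax": 0,"ay": 0,"az": 0,"gripper": 1},
    {"tx": -0.4,"ty": -0.95,"tz": 0,"ax": 0,"ay": 0,"az": 0,"gripper": 1},
    {"tx": -0.4,"ty": -0.95,"tz": 0,"ax": 0,"ay": 0,"az": 0,"gripper": 1},
    {"tx": -0.4,"ty": -0.95,"tz": 0,"ax": 0,"ay": 0,"az": 0,"gripper": 1},
    {"tx": -0.4,"ty": -0.95,"tz": 0,"ax": 0,"ay": 0,"az": 0,"gripper": 1},
  ],
)

```text
time: 6.0
tool_pos: [0.428, 0.006, 0.1656]
tcp_rot: [-0.0, 1.0, -0.014, 0.0]
force: [0.4, -0.0, 0.0]
grip_width: 0.532
```

arm_command(
  series=[
    {"tx": -0.4,"ty": -0.95,"tz": 0,"ax": 0,"ay": 0,"az": 0,"gripper": 1},
    {"tx": -0.3,"ty": -0.9,"tz": 0,"ax": 0,"ay": 0,"az": 0,"gripper": 1},
    {"tx": 0,"ty": 0,"tz": 0,"ax": 0,"ay": 0,"az": 0.8,"gripper": 1},
    {"tx": 0,"ty": 0,"tz": 0,"ax": 0,"ay": 0,"az": 0.8,"gripper": 1},
    {"tx": 0,"ty": 0,"tz": 0,"ax": 0,"ay": 0,"az": 0.8,"gripper": 1},
    {"tx": 0,"ty": 0,"tz": 0,"ax": 0,"ay": 0,"az": 0.8,"gripper": 1},
    {"tx": 0,"ty": 0,"tz": 0,"ax": 0,"ay": 0,"az": 0,"gripper": 1},
    {"tx": 0,"ty": 0,"tz": 0,"ax": 0,"ay": 0,"az": 0,"gripper": 1},
    {"tx": 0,"ty": 0,"tz": 0,"ax": 0,"ay": 0,"az": 0,"gripper": 1},
  ],
)

```text
time: 6.75
tool_pos: [0.4122, 0.0518, 0.1653]
tcp_rot: [0.0, 0.984, -0.179, -0.0]
force: [-0.2, -0.2, 0.2]
grip_width: 0.529
```

```bash
python3 snap.py w8
```

```text
6.8 [0.4122 0.0518 0.1653] xang -0.3609 yang -1.9317 w 0.5330238477062471 f [ 0.3 -0.3 -0.8] q [ 0.   -0.34  2.08  0.    1.4   1.93]
```

View pics/w8.png

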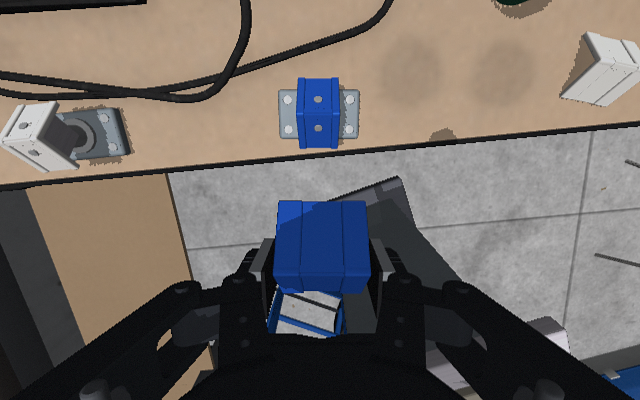

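Run:
```python
from h import *
im=cv2.imread("pics/w8.png")
cv2.imwrite("pics/z8.png",np.hstack([z(im,270,65,100,95,5),]))
cv2.imwrite("pics/z8b.png",z(im,255,190,130,110,6))
```

```text
(no output)
```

View pics/z8.png

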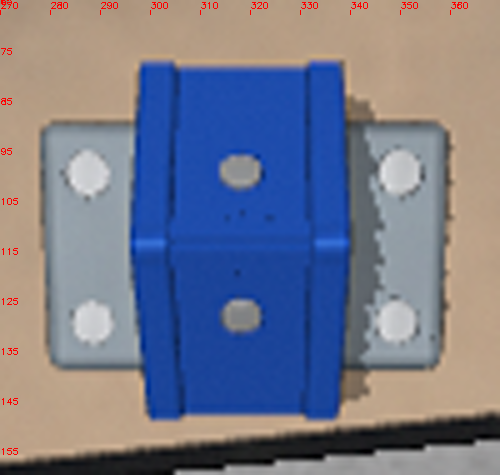

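View pics/z8b.png

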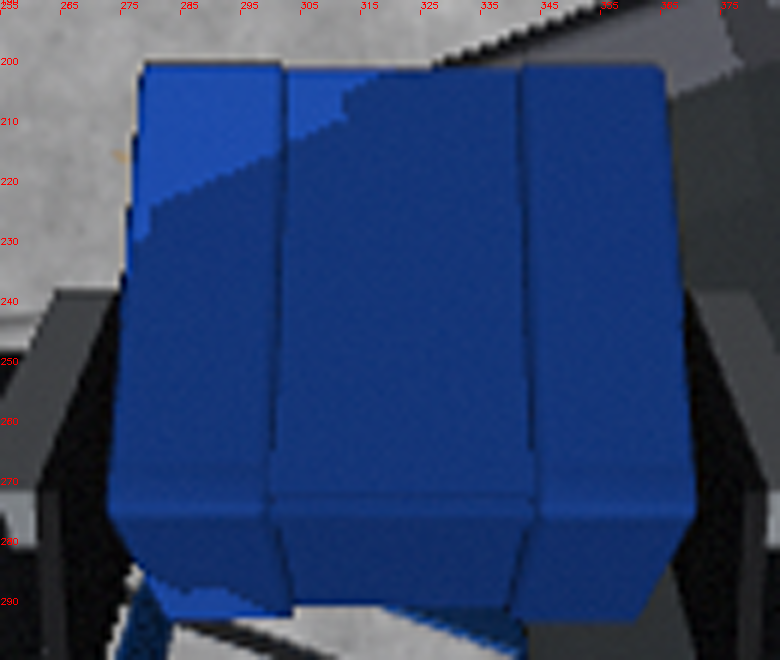

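Run:
```python
from fit import *
i3,i4,i8=[pickle.load(open(f'w{k}.pkl','rb')) for k in (3,4,8)]
s8=dict(A=(296.4,113.6),B=(340,113.6),Au=(298,77.4),Bu=(338.6,77.4),Ad=(300,148.2),Bd=(337.6,148.2))
s4=dict(A=(191.6,107),B=(221.6,116.4),Au=(208.4,82.2),Bu=(236,93),Ad=(197.4,132.6),Bd=(223,141))
s3=dict(A=(25.3,18),B=(58,39.7),Au=(62.2,1.7),Bu=(91.7,24.2),Ad=(41.3,50.8),Bd=(72.5,68.7))
p0=(.482,.022,.056,-1.9)
for o in ([(i8,s8)],[(i8,s8),(i4,s4)],[(i8,s8),(i3,s3),(i4,s4)]): print(fit(.032,o,p0))
p,_=fit(.032,[(i8,s8)],p0,fixz=.056);print(p)
h=dict(A=(273,275.5),B=(371,275.5),Au=(278.8,200.5),Bu=(365.5,200.8),Ad=(284.2,293.3),Bd=(361.2,293.3))
q,e=fit(.046,[(i8,h)],(.41,.05,.15,-1.93));print(q,e)
s=ctrl.sense();M=rot().as_matrix()
print('held rel tcp tool',M.T@(q[:3]-s['tool_pos']))
q2,e=fit(.046,[(i8,h)],(.41,.05,.15,-1.93),fixz=s['tool_pos'][2]-.0105);print(q2,e)
for P in (p,):
  print('stand rel tcp',M.T@(np.array([P[0],P[1],.056])-s['tool_pos']),'held',M.T@(np.array([q2[0],q2[1],s['tool_pos'][2]-.0105])-s['tool_pos']))
```

```text
(array([ 0.47986879,  0.02912313,  0.04911349, -1.9283402 ]), array([0.1, 0.2, 0.5, 0.3, 0.3, 0.2]))
(array([ 0.47976587,  0.02932827,  0.05202817, -1.92797101]), array([0.5, 0.1, 0.3, 0.4, 0.9, 0.7, 0.4, 1. , 0.8, 1.4, 0.4, 1.9]))
(array([ 0.47976159,  0.02927694,  0.05459896, -1.93160129]), array([0.7, 0.2, 0.8, 0.8, 1.1, 1.1, 0.4, 0.7, 0.7, 2.1, 1.7, 3.1, 1.2,
       1.1, 1.1, 1.4, 1.4, 1.4]))
[ 0.4796474   0.02913678 -1.92778631]
[ 0.40942729  0.05261552  0.15146694 -1.92937441] [0.2 0.4 0.3 0.4 1.1 0.1]
held rel tcp tool [-0.00287181  0.00024219  0.01383852]
[ 0.41101153  0.05200284 -1.92956352] [1.2 1.8 1.1 1.5 1.9 1. ]
stand rel tcp [ 0.07111573 -0.00258597  0.10930526] held [-0.00117329  0.00025595  0.0105    ]
```

arm_command(
  series=[
    {"tx": 0.8,"ty": -0.03,"tz": 0,"ax": 0,"ay": 0,"az": 0,"gripper": 1},
    {"tx": 0.8,"ty": -0.03,"tz": 0,"ax": 0,"ay": 0,"az": 0,"gripper": 1},
    {"tx": 0.8,"ty": -0.03,"tz": 0,"ax": 0,"ay": 0,"az": 0,"gripper": 1},
    {"tx": 0.5,"ty": -0.02,"tz": 0,"ax": 0,"ay": 0,"az": 0,"gripper": 1},
    {"tx": 0,"ty": 0,"tz": 0.5,"ax": 0,"ay": 0,"az": 0,"gripper": 1},
    {"tx": 0,"ty": 0,"tz": 0.8,"ax": 0,"ay": 0,"az": 0,"gripper": 1},
    {"tx": 0,"ty": 0,"tz": 0.8,"ax": 0,"ay": 0,"az": 0,"gripper": 1},
    {"tx": 0,"ty": 0,"tz": 0.8,"ax": 0,"ay": 0,"az": 0,"gripper": 1},
    {"tx": 0,"ty": 0,"tz": 0,"ax": 0,"ay": 0,"az": 0,"gripper": 1},
    {"tx": 0,"ty": 0,"tz": 0,"ax": 0,"ay": 0,"az": 0,"gripper": 1},
  ],
)

```text
time: 7.63
tool_pos: [0.479, 0.029, 0.0912]
tcp_rot: [0.0, 0.984, -0.18, -0.002]
force: [-0.9, 0.1, 0.9]
grip_width: 0.531
```

```bash
python3 snap.py w9
```

```text
7.6833 [0.4803 0.0289 0.0927] xang -0.3624 yang -1.9332 w 0.5268856254344211 f [-0.  -0.5  0.3] q [-0.05 -0.05  1.98  0.    1.22  1.89]
```

View pics/w9.png

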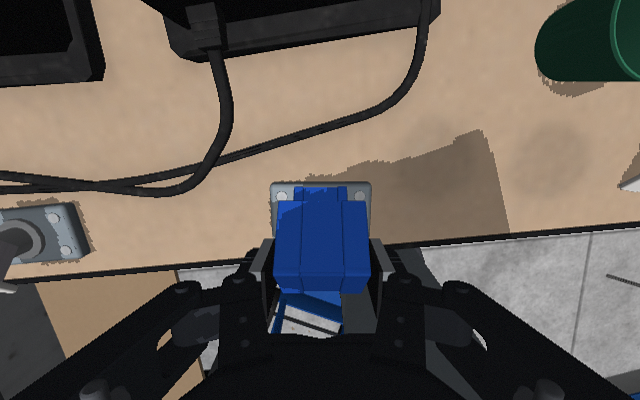

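arm_command(
  series=[
    {"tx": 0.03,"ty": 0,"tz": 0.25,"ax": 0,"ay": 0,"az": 0,"gripper": 1},
    {"tx": 0,"ty": 0,"tz": 0.25,"ax": 0,"ay": 0,"az": 0,"gripper": 1},
    {"tx": 0,"ty": 0,"tz": 0.15,"ax": 0,"ay": 0,"az": 0,"gripper": 1},
    {"tx": 0,"ty": 0,"tz": 0.05,"ax": 0,"ay": 0,"az": 0,"gripper": 1},
    {"tx": 0,"ty": 0,"tz": 0,"ax": 0,"ay": 0,"az": 0,"gripper": 1},
    {"tx": 0,"ty": 0,"tz": 0,"ax": 0,"ay": 0,"az": 0,"gripper": 1},
  ],
)

```text
time: 8.18
tool_pos: [0.4817, 0.0284, 0.0753]
tcp_rot: [0.0, 0.984, -0.181, -0.0]
force: [-0.9, -0.7, 0.6]
grip_width: 0.529
```

```bash
python3 snap.py w10
```

```text
8.2333 [0.4818 0.0284 0.0755] xang -0.363 yang -1.9338 w 0.5328625821240085 f [-0.7  0.   0.3] q [-0.05 -0.03  1.98  0.    1.18  1.89]
```

View pics/w10.png

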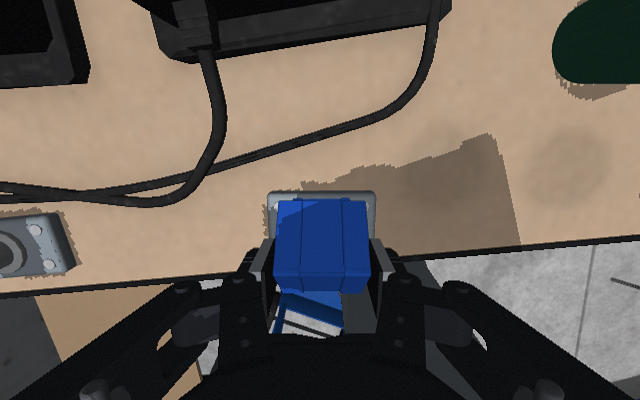

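arm_command(
  series=[
    {"tx": 0,"ty": 0,"tz": 0.06,"ax": 0,"ay": 0,"az": 0,"gripper": 1},
    {"tx": 0,"ty": 0,"tz": 0,"ax": 0,"ay": 0,"az": 0,"gripper": 1},
    {"tx": 0,"ty": 0,"tz": 0,"ax": 0,"ay": 0,"az": 0,"gripper": 1},
  ],
)

```text
time: 8.48
tool_pos: [0.482, 0.0286, 0.0749]
tcp_rot: [-0.0, 0.984, -0.18, 0.0]
force: [-5.1, 0.3, 9.5]
grip_width: 0.527
```

arm_command(
  series=[
    {"tx": 0,"ty": 0,"tz": 0.06,"ax": 0,"ay": 0,"az": 0,"gripper": 1},
    {"tx": 0,"ty": 0,"tz": 0,"ax": 0,"ay": 0,"az": 0,"gripper": 1},
    {"tx": 0,"ty": 0,"tz": 0,"ax": 0,"ay": 0,"az": 0,"gripper": 1},
  ],
)

```text
time: 8.73
tool_pos: [0.4821, 0.0286, 0.0746]
tcp_rot: [-0.0, 0.984, -0.18, 0.0]
force: [-10.9, 1.0, 22.7]
grip_width: 0.526
```

arm_command(
  series=[
    {"tx": -0.06,"ty": 0,"tz": -0.06,"ax": 0,"ay": 0,"az": 0,"gripper": 1},
    {"tx": 0,"ty": 0,"tz": 0,"ax": 0,"ay": 0,"az": 0,"gripper": 1},
    {"tx": 0,"ty": 0,"tz": 0,"ax": 0,"ay": 0,"az": 0,"gripper": 1},
  ],
)

```text
time: 8.98
tool_pos: [0.4807, 0.029, 0.0741]
tcp_rot: [-0.0, 0.984, -0.18, 0.001]
force: [0.8, -0.4, 1.5]
grip_width: 0.533
```

arm_command(
  series=[
    {"tx": 0,"ty": 0,"tz": 0.03,"ax": 0,"ay": 0,"az": 0,"gripper": 1},
    {"tx": 0,"ty": 0,"tz": 0,"ax": 0,"ay": 0,"az": 0,"gripper": 1},
  ],
)

```text
time: 9.15
tool_pos: [0.481, 0.0289, 0.0737]
tcp_rot: [-0.0, 0.984, -0.181, 0.001]
force: [0.3, -0.1, 5.5]
grip_width: 0.529
```

arm_command(
  series=[
    {"tx": 0,"ty": 0,"tz": 0,"ax": 0,"ay": 0,"az": 0,"gripper": -0.2},
    {"tx": 0,"ty": 0,"tz": 0,"ax": 0,"ay": 0,"az": 0,"gripper": -0.4},
    {"tx": 0,"ty": 0,"tz": 0,"ax": 0,"ay": 0,"az": 0,"gripper": -0.7},
    {"tx": 0,"ty": 0,"tz": 0,"ax": 0,"ay": 0,"az": 0,"gripper": -1},
    {"tx": 0,"ty": 0,"tz": 0,"ax": 0,"ay": 0,"az": 0,"gripper": -1},
    {"tx": 0,"ty": 0,"tz": -0.5,"ax": 0,"ay": 0,"az": 0,"gripper": -1},
    {"tx": 0,"ty": 0,"tz": -1,"ax": 0,"ay": 0,"az": 0,"gripper": -1},
    {"tx": -0.8,"ty": 0,"tz": -1,"ax": 0,"ay": 0,"az": 0,"gripper": -1},
    {"tx": -0.8,"ty": 0,"tz": -1,"ax": 0,"ay": 0,"az": 0,"gripper": -1},
    {"tx": 0,"ty": 0,"tz": 0,"ax": 0,"ay": 0,"az": 0,"gripper": -1},
  ],
)

```text
time: 9.98
tool_pos: [0.4435, 0.044, 0.1656]
tcp_rot: [-0.001, 0.984, -0.18, 0.003]
force: [-0.1, -0.8, 0.6]
grip_width: 0.994
```

```bash
python3 snap.py w11
```

```text
10.0333 [0.444  0.0436 0.1636] xang -0.3623 yang -1.9331 w 0.9981571217210075 f [ 0.6 -0.1 -0.9] q [-0.02 -0.25  2.01  0.    1.37  1.92]
```

View pics/w11.png

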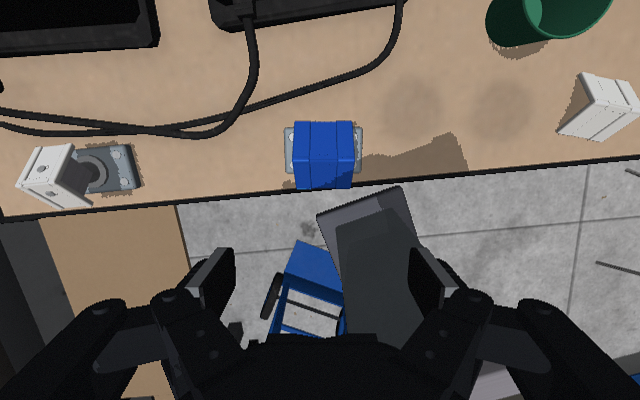

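Run:
```python
from h import *
im=cv2.imread("pics/w11.png")
cv2.imwrite("pics/z11.png",np.hstack([z(im,275,110,95,90,6)]))
```

```text
(no output)
```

View pics/z11.png

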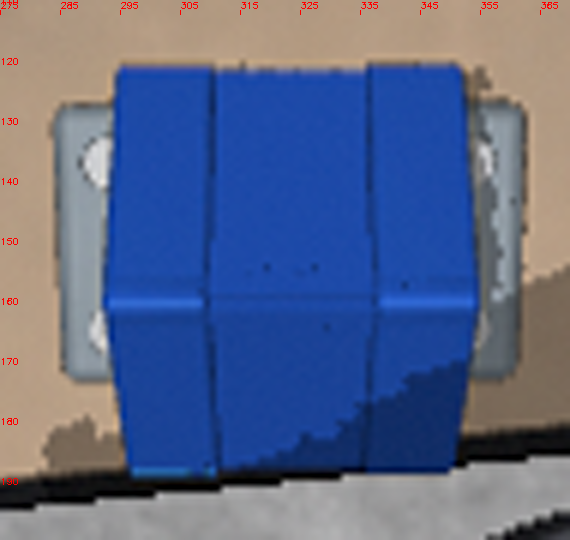

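Run:
```python
from fit import *
i=pickle.load(open('w11.pkl','rb'))
s=dict(A=(292.3,160),B=(354.7,160),Au=(294.5,121),Bu=(352.2,120.8),Ad=(296.7,188.8),Bd=(350.3,188.3))
print(fit(.046,[(i,s)],(.482,.022,.063,-1.9)))
print(fit(.046,[(i,s)],(.482,.022,.063,-1.9),fixz=.063))
```

```text
(array([ 0.47920323,  0.02930894,  0.05781376, -1.92918119]), array([0.3, 0.1, 0.4, 0.4, 0.1, 0.3]))
(array([ 0.47981126,  0.02909716, -1.92973005]), array([0.6, 0.6, 1.2, 1.2, 0.7, 1. ]))
```

Run:
```python
from h import *
import pickle
i=pickle.load(open('w3.pkl','rb'));i2=pickle.load(open('w2.pkl','rb'))
for zz in (0,.05,.1,.15,.2): print(zz,onz("",(471,247),zz,i).round(3),onz("",(490,232),zz,i).round(3),onz("",(479,200),zz,i2).round(3),onz("",(494,176),zz,i2).round(3))
im=cv2.imread("pics/w3.png")
cv2.imwrite("pics/zb.png",z(im,430,150,200,160,4))
```

```text
0 [ 0.353 -0.488  0.   ] [ 0.381 -0.504  0.   ] [ 0.346 -0.491  0.   ] [ 0.381 -0.497  0.   ]
0.05 [ 0.368 -0.455  0.05 ] [ 0.392 -0.469  0.05 ] [ 0.352 -0.46   0.05 ] [ 0.383 -0.466  0.05 ]
0.1 [ 0.384 -0.422  0.1  ] [ 0.404 -0.434  0.1  ] [ 0.359 -0.43   0.1  ] [ 0.384 -0.434  0.1  ]
0.15 [ 0.399 -0.389  0.15 ] [ 0.416 -0.399  0.15 ] [ 0.365 -0.399  0.15 ] [ 0.386 -0.402  0.15 ]
0.2 [ 0.415 -0.356  0.2  ] [ 0.428 -0.364  0.2  ] [ 0.372 -0.368  0.2  ] [ 0.388 -0.371  0.2  ]
```

View pics/zb.png

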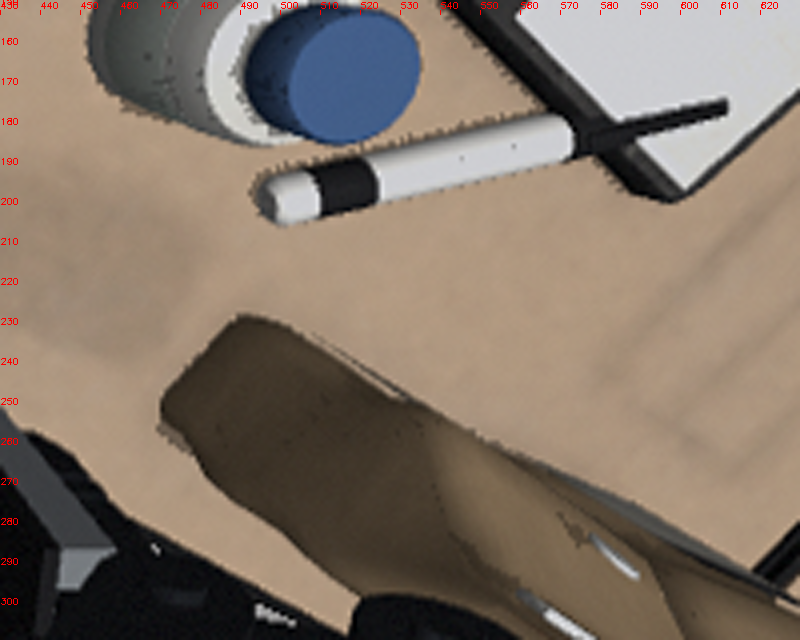

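arm_command(
  series=[
    {"tx": 0.23,"ty": 0.99,"tz": 0,"ax": 0,"ay": 0,"az": 0,"gripper": -1},
    {"tx": 0.23,"ty": 0.99,"tz": 0,"ax": 0,"ay": 0,"az": 0,"gripper": -1},
    {"tx": 0.23,"ty": 0.99,"tz": 0,"ax": 0,"ay": 0,"az": 0,"gripper": -1},
    {"tx": 0.23,"ty": 0.99,"tz": 0,"ax": 0,"ay": 0,"az": 0,"gripper": -1},
    {"tx": 0.23,"ty": 0.99,"tz": 0,"ax": 0,"ay": 0,"az": 0,"gripper": -1},
    {"tx": 0.23,"ty": 0.99,"tz": 0,"ax": 0,"ay": 0,"az": 0,"gripper": -1},
    {"tx": 0.23,"ty": 0.99,"tz": 0,"ax": 0,"ay": 0,"az": 0,"gripper": -1},
    {"tx": 0.23,"ty": 0.99,"tz": 0,"ax": 0,"ay": 0,"az": 0,"gripper": -1},
    {"tx": 0.23,"ty": 0.99,"tz": 0,"ax": 0,"ay": 0,"az": 0,"gripper": -1},
    {"tx": 0.23,"ty": 0.99,"tz": 0,"ax": 0,"ay": 0,"az": 0,"gripper": -1},
  ],
)

```text
time: 10.87
tool_pos: [0.408, -0.2099, 0.1592]
tcp_rot: [-0.0, 0.984, -0.181, -0.001]
force: [-0.7, -0.2, -0.2]
grip_width: 0.994
```

arm_command(
  series=[
    {"tx": 0.23,"ty": 0.99,"tz": 0,"ax": 0,"ay": 0,"az": 0,"gripper": -1},
    {"tx": 0.23,"ty": 0.99,"tz": 0,"ax": 0,"ay": 0,"az": 0,"gripper": -1},
    {"tx": 0.23,"ty": 0.99,"tz": 0,"ax": 0,"ay": 0,"az": 0,"gripper": -1},
    {"tx": 0.23,"ty": 0.99,"tz": 0,"ax": 0,"ay": 0,"az": 0,"gripper": -1},
    {"tx": 0.23,"ty": 0.99,"tz": 0,"ax": 0,"ay": 0,"az": 0,"gripper": -1},
    {"tx": 0.23,"ty": 0.99,"tz": 0,"ax": 0,"ay": 0,"az": 0,"gripper": -1},
    {"tx": 0,"ty": 0,"tz": 0.5,"ax": 0,"ay": 0,"az": 0.56,"gripper": -1},
    {"tx": 0,"ty": 0,"tz": 0.7,"ax": 0,"ay": 0,"az": 0.56,"gripper": -1},
    {"tx": 0,"ty": 0,"tz": 0.6,"ax": 0,"ay": 0,"az": 0,"gripper": -1},
    {"tx": 0,"ty": 0,"tz": 0,"ax": 0,"ay": 0,"az": 0,"gripper": -1},
  ],
)

```text
time: 11.7
tool_pos: [0.3861, -0.358, 0.1105]
tcp_rot: [-0.002, 0.971, -0.238, -0.003]
force: [-0.1, 0.2, -0.1]
grip_width: 1.001
```

```bash
python3 snap.py w12
```

```text
11.75 [ 0.3867 -0.3584  0.1124] xang -0.4803 yang -2.0511 w 1.0009937845590673 f [ 0.3  0.7 -0.7] q [-0.84  0.05  1.83 -0.    1.26  1.21]
```

View pics/w12.png

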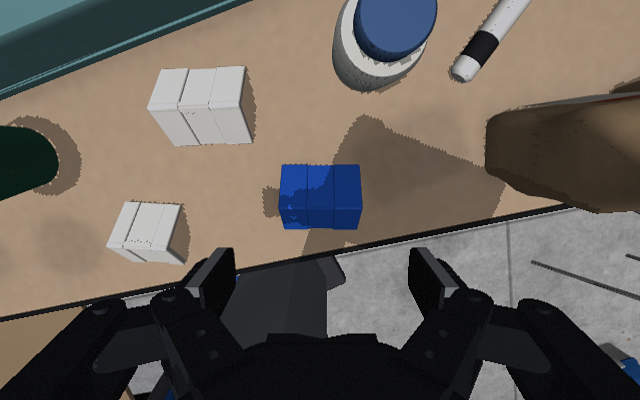

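Run:
```python
from h import *
im=cv2.imread("pics/w12.png")
cv2.imwrite("pics/z12.png",z(im,270,155,100,85,7))
cv2.imwrite("pics/z12b.png",np.hstack([z(im,100,190,95,80,4),z(im,140,55,120,95,4)[:320]]))
```

```text
(no output)
```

View pics/z12.png

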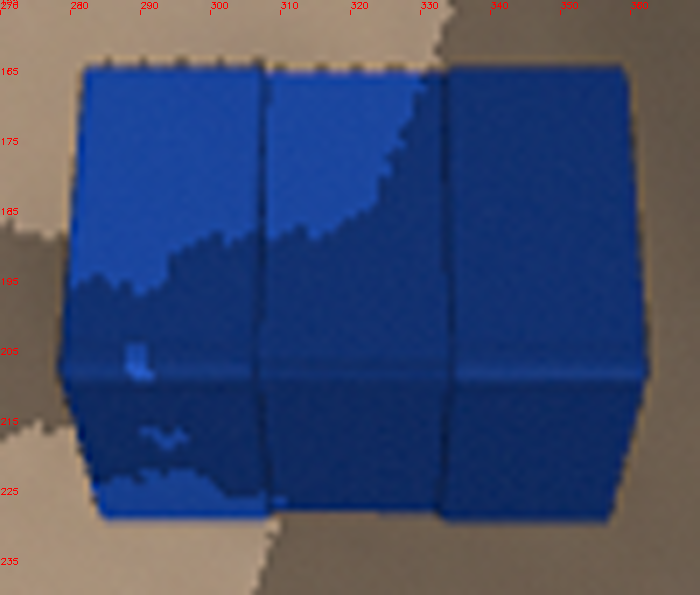

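View pics/z12b.png

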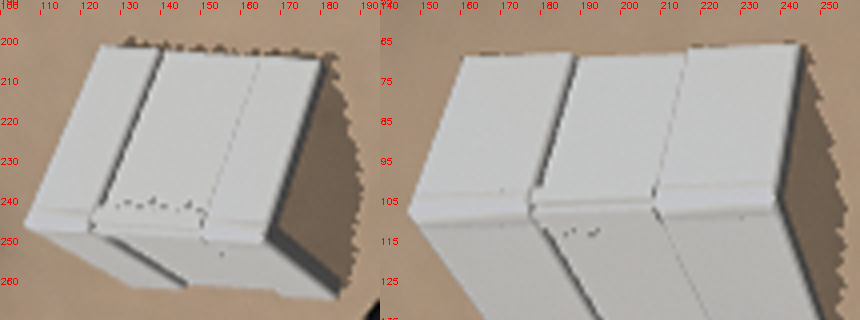

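Run:
```python
from fit import *
i=pickle.load(open('w12.pkl','rb'))
s=dict(A=(278.6,207.9),B=(362.6,208.1),Au=(282.1,164.4),Bu=(359.3,164.4),Ad=(284.3,229),Bd=(357.1,229.3))
p0=(.39,-.36,.016,-2.05)
print(fit(.062,[(i,s)],p0)); p,_=fit(.062,[(i,s)],p0,fixz=.016);print(p)
T=ctrl.sense()['tool_pos'];M=rot().as_matrix(); print(M.T@(np.array([p[0],p[1],.016])-T)/.025)
s=dict(A=(106.3,246.3),B=(166.8,250),Au=(125.5,201.3),Bu=(181,204.5),Ad=(133,262),Bd=(184.3,264.3))
p0=(.427,-.22,.016,-2.1)
print(fit(.046,[(i,s)],p0),fit(.046,[(i,s)],p0,fixz=.016))
```

```text
(array([ 0.38949909, -0.3586843 ,  0.01246253, -2.05292802]), array([0.1, 0.2, 0.5, 0.4, 0.4, 0.3]))
[ 0.39040365 -0.35917229 -2.05305298]
[ 0.16668712 -0.03156736  3.85508033]
(array([ 0.42641948, -0.21676077,  0.01181992, -2.11982793]), array([0. , 0.7, 0.3, 0.3, 0.4, 0.6])) (array([ 0.4267379 , -0.22004182, -2.11906059]), array([0.8, 0.3, 0.9, 0.5, 0.1, 1.4]))
```

arm_command(
  series=[
    {"tx": 0.17,"ty": -0.03,"tz": 0,"ax": 0,"ay": 0,"az": 0,"gripper": -1},
    {"tx": 0,"ty": 0,"tz": 0.8,"ax": 0,"ay": 0,"az": 0,"gripper": -1},
    {"tx": 0,"ty": 0,"tz": 0.8,"ax": 0,"ay": 0,"az": 0,"gripper": -1},
    {"tx": 0,"ty": 0,"tz": 0.8,"ax": 0,"ay": 0,"az": 0,"gripper": -1},
    {"tx": 0,"ty": 0,"tz": 0.6,"ax": 0,"ay": 0,"az": 0,"gripper": -1},
    {"tx": 0,"ty": 0,"tz": 0.42,"ax": 0,"ay": 0,"az": 0,"gripper": -1},
    {"tx": 0,"ty": 0,"tz": 0,"ax": 0,"ay": 0,"az": 0,"gripper": -1},
    {"tx": 0,"ty": 0,"tz": 0,"ax": 0,"ay": 0,"az": 0,"gripper": -1},
  ],
)

```text
time: 12.42
tool_pos: [0.3928, -0.3612, 0.0305]
tcp_rot: [0.0, 0.971, -0.238, 0.0]
force: [0.4, 0.0, 0.4]
grip_width: 1.003
```

```bash
python3 snap.py w13
```

```text
12.4667 [ 0.3932 -0.3617  0.0313] xang -0.4801 yang -2.0509 w 1.0035184758415436 f [-0.  -0.5 -0.5] q [-0.84  0.18  1.86  0.    1.1   1.21]
```

View pics/w13.png

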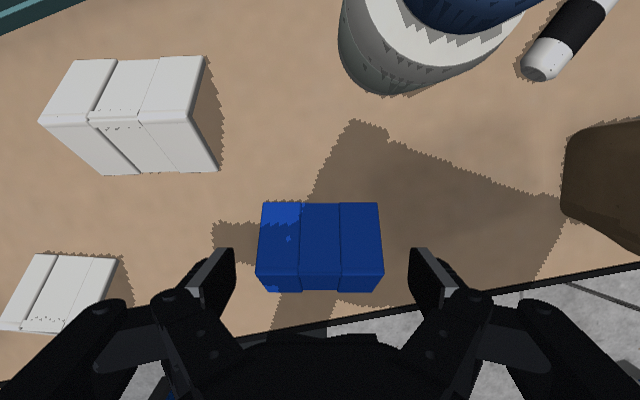

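arm_command(
  series=[
    {"tx": -0.12,"ty": 0,"tz": 0.19,"ax": 0,"ay": 0,"az": 0,"gripper": -1},
    {"tx": 0,"ty": 0,"tz": 0,"ax": 0,"ay": 0,"az": 0,"gripper": -1},
    {"tx": 0,"ty": 0,"tz": 0,"ax": 0,"ay": 0,"az": 0,"gripper": -1},
    {"tx": 0,"ty": 0,"tz": 0,"ax": 0,"ay": 0,"az": 0,"gripper": 1},
    {"tx": 0,"ty": 0,"tz": 0,"ax": 0,"ay": 0,"az": 0,"gripper": 1},
    {"tx": 0,"ty": 0,"tz": 0,"ax": 0,"ay": 0,"az": 0,"gripper": 1},
    {"tx": 0,"ty": 0,"tz": 0,"ax": 0,"ay": 0,"az": 0,"gripper": 1},
    {"tx": 0,"ty": 0,"tz": 0,"ax": 0,"ay": 0,"az": 0,"gripper": 1},
  ],
  newtons=30,
)

```text
time: 13.13
tool_pos: [0.3899, -0.3599, 0.0258]
tcp_rot: [0.0, 0.971, -0.238, 0.0]
force: [-1.2, 0.5, 6.2]
grip_width: 0.716
```

```bash
python3 snap.py w14
```

```text
13.1833 [ 0.3899 -0.3599  0.0258] xang -0.4803 yang -2.0511 w 0.7219842941404339 f [-1.3  1.4  6.1] q [-0.84  0.18  1.87 -0.    1.09  1.21]
```

View pics/w14.png

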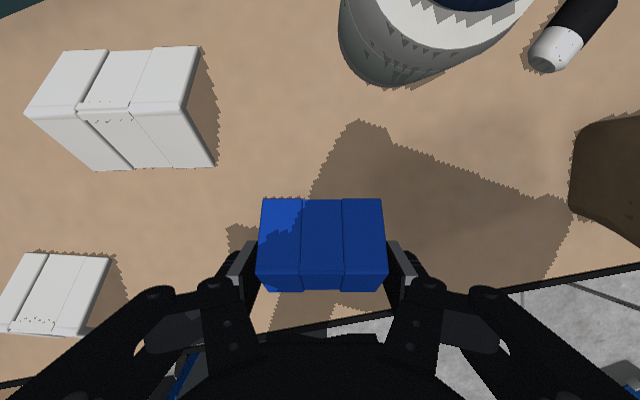

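arm_command(
  series=[
    {"tx": 0,"ty": 0,"tz": -0.6,"ax": 0,"ay": 0,"az": 0,"gripper": 1},
    {"tx": 0,"ty": 0,"tz": -1,"ax": 0,"ay": 0,"az": 0,"gripper": 1},
    {"tx": 0,"ty": 0,"tz": -1,"ax": 0,"ay": 0,"az": 0,"gripper": 1},
    {"tx": 0,"ty": 0,"tz": -1,"ax": 0,"ay": 0,"az": 0,"gripper": 1},
    {"tx": 0,"ty": 0,"tz": -1,"ax": 0,"ay": 0,"az": 0,"gripper": 1},
    {"tx": 0,"ty": 0,"tz": -1,"ax": 0,"ay": 0,"az": 0,"gripper": 1},
    {"tx": -0.25,"ty": -0.96,"tz": 0,"ax": 0,"ay": 0,"az": 0,"gripper": 1},
    {"tx": -0.25,"ty": -0.96,"tz": 0,"ax": 0,"ay": 0,"az": 0,"gripper": 1},
    {"tx": -0.25,"ty": -0.96,"tz": 0,"ax": 0,"ay": 0,"az": 0,"gripper": 1},
    {"tx": -0.25,"ty": -0.96,"tz": 0,"ax": 0,"ay": 0,"az": 0,"gripper": 1},
  ],
)

```text
time: 14.02
tool_pos: [0.4119, -0.2619, 0.1652]
tcp_rot: [-0.0, 0.971, -0.238, 0.0]
force: [0.1, 1.0, -0.7]
grip_width: 0.712
```

arm_command(
  series=[
    {"tx": -0.25,"ty": -0.96,"tz": 0,"ax": 0,"ay": 0,"az": 0,"gripper": 1},
    {"tx": -0.25,"ty": -0.96,"tz": 0,"ax": 0,"ay": 0,"az": 0,"gripper": 1},
    {"tx": -0.25,"ty": -0.96,"tz": 0,"ax": 0,"ay": 0,"az": 0,"gripper": 1},
    {"tx": -0.25,"ty": -0.96,"tz": 0,"ax": 0,"ay": 0,"az": 0,"gripper": 1},
    {"tx": -0.25,"ty": -0.96,"tz": 0,"ax": 0,"ay": 0,"az": 0,"gripper": 1},
    {"tx": -0.25,"ty": -0.96,"tz": 0,"ax": 0,"ay": 0,"az": 0,"gripper": 1},
    {"tx": -0.25,"ty": -0.96,"tz": 0,"ax": 0,"ay": 0,"az": 0,"gripper": 1},
    {"tx": -0.25,"ty": -0.96,"tz": 0,"ax": 0,"ay": 0,"az": 0,"gripper": 1},
    {"tx": -0.25,"ty": -0.96,"tz": 0,"ax": 0,"ay": 0,"az": 0,"gripper": 1},
    {"tx": -0.25,"ty": -0.96,"tz": 0,"ax": 0,"ay": 0,"az": 0,"gripper": 1},
  ],
)

```text
time: 14.85
tool_pos: [0.4674, -0.0199, 0.1651]
tcp_rot: [-0.0, 0.971, -0.238, -0.0]
force: [-0.1, -0.2, 0.1]
grip_width: 0.715
```

arm_command(
  series=[
    {"tx": -0.25,"ty": -0.96,"tz": 0,"ax": 0,"ay": 0,"az": 0,"gripper": 1},
    {"tx": 0,"ty": 0,"tz": 0,"ax": 0,"ay": 0,"az": -0.58,"gripper": 1},
    {"tx": 0,"ty": 0,"tz": 0,"ax": 0,"ay": 0,"az": -0.58,"gripper": 1},
    {"tx": 0,"ty": 0,"tz": 0,"ax": 0,"ay": 0,"az": 0,"gripper": 1},
    {"tx": 0,"ty": 0,"tz": 0,"ax": 0,"ay": 0,"az": 0,"gripper": 1},
  ],
)

```text
time: 15.27
tool_pos: [0.4728, 0.0031, 0.165]
tcp_rot: [0.0, 0.984, -0.179, -0.0]
force: [-0.1, -0.2, 0.1]
grip_width: 0.717
```

```bash
python3 snap.py w15
python3 - <<'E'
from h import *
T=ctrl.sense()['tool_pos'];M=rot().as_matrix();print(M.T@(np.array([.4797,.0291,0])-T)/.025)
E
```

```text
15.3167 [0.4728 0.0029 0.1651] xang -0.3611 yang -1.9319 w 0.7153477674474734 f [ 0.2 -0.8 -0.5] q [-0.1  -0.16  1.94  0.    1.37  1.83]
[-0.10967048 -1.07764586  6.60428573]
```

View pics/w15.png

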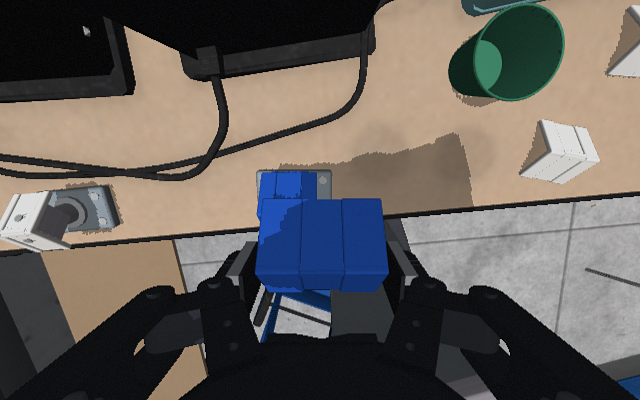

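arm_command(
  series=[
    {"tx": -0.05,"ty": -0.54,"tz": 0,"ax": 0,"ay": 0,"az": 0,"gripper": 1},
    {"tx": -0.06,"ty": -0.54,"tz": 0,"ax": 0,"ay": 0,"az": 0,"gripper": 1},
    {"tx": 0,"ty": 0,"tz": 0.6,"ax": 0,"ay": 0,"az": 0,"gripper": 1},
    {"tx": 0,"ty": 0,"tz": 0.8,"ax": 0,"ay": 0,"az": 0,"gripper": 1},
    {"tx": 0,"ty": 0,"tz": 0.8,"ax": 0,"ay": 0,"az": 0,"gripper": 1},
    {"tx": 0,"ty": 0,"tz": 0.6,"ax": 0,"ay": 0,"az": 0,"gripper": 1},
    {"tx": 0,"ty": 0,"tz": 0,"ax": 0,"ay": 0,"az": 0,"gripper": 1},
    {"tx": 0,"ty": 0,"tz": 0,"ax": 0,"ay": 0,"az": 0,"gripper": 1},
    {"tx": 0,"ty": 0,"tz": 0,"ax": 0,"ay": 0,"az": 0,"gripper": 1},
  ],
)

```text
time: 16.07
tool_pos: [0.4804, 0.029, 0.0963]
tcp_rot: [-0.0, 0.984, -0.179, 0.001]
force: [0.1, -0.3, -0.4]
grip_width: 0.717
```

```bash
python3 snap.py w16
python3 - <<'E'
from h import *
T=ctrl.sense()['tool_pos'];M=rot().as_matrix();print(M.T@(np.array([.4797,.0291,.0798])-T)/.025)
E
```

```text
16.1167 [0.4808 0.029  0.0967] xang -0.3598 yang -1.9306 w 0.7190584727642648 f [0.5 0.4 0.1] q [-0.05 -0.06  1.97  0.    1.23  1.88]
[-0.0453847   0.01269667  0.677768  ]
```

View pics/w16.png

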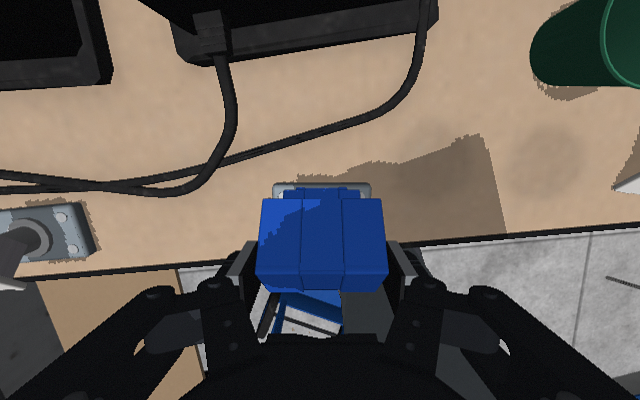

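arm_command(
  series=[
    {"tx": -0.07,"ty": 0,"tz": 0.2,"ax": 0,"ay": 0,"az": 0,"gripper": 1},
    {"tx": 0,"ty": 0,"tz": 0.2,"ax": 0,"ay": 0,"az": 0,"gripper": 1},
    {"tx": 0,"ty": 0,"tz": 0.12,"ax": 0,"ay": 0,"az": 0,"gripper": 1},
    {"tx": 0,"ty": 0,"tz": 0.06,"ax": 0,"ay": 0,"az": 0,"gripper": 1},
    {"tx": 0,"ty": 0,"tz": 0,"ax": 0,"ay": 0,"az": 0,"gripper": 1},
    {"tx": 0,"ty": 0,"tz": 0,"ax": 0,"ay": 0,"az": 0,"gripper": 1},
    {"tx": 0,"ty": 0,"tz": 0,"ax": 0,"ay": 0,"az": 0,"gripper": 1},
  ],
)

```text
time: 16.7
tool_pos: [0.4786, 0.0298, 0.0811]
tcp_rot: [-0.0, 0.984, -0.179, 0.0]
force: [3.4, -1.4, 0.8]
grip_width: 0.714
```

arm_command(
  series=[
    {"tx": 0,"ty": 0,"tz": 0.06,"ax": 0,"ay": 0,"az": 0,"gripper": 1},
    {"tx": 0,"ty": 0,"tz": 0,"ax": 0,"ay": 0,"az": 0,"gripper": 1},
    {"tx": 0,"ty": 0,"tz": 0,"ax": 0,"ay": 0,"az": 0,"gripper": 1},
  ],
)

```text
time: 16.95
tool_pos: [0.4794, 0.0297, 0.0803]
tcp_rot: [-0.0, 0.984, -0.178, 0.001]
force: [3.0, -1.2, 5.3]
grip_width: 0.719
```

arm_command(
  series=[
    {"tx": 0.03,"ty": 0,"tz": 0.02,"ax": 0,"ay": 0,"az": 0,"gripper": 1},
    {"tx": 0,"ty": 0,"tz": 0,"ax": 0,"ay": 0,"az": 0,"gripper": 1},
    {"tx": 0,"ty": 0,"tz": 0,"ax": 0,"ay": 0,"az": 0,"gripper": 1},
  ],
)

```text
time: 17.2
tool_pos: [0.4797, 0.0296, 0.0801]
tcp_rot: [-0.0, 0.984, -0.178, 0.001]
force: [-1.4, -1.0, 11.6]
grip_width: 0.717
```

arm_command(
  series=[
    {"tx": 0,"ty": 0,"tz": 0,"ax": 0,"ay": 0,"az": 0,"gripper": -0.6},
    {"tx": 0,"ty": 0,"tz": 0,"ax": 0,"ay": 0,"az": 0,"gripper": -0.8},
    {"tx": 0,"ty": 0,"tz": 0,"ax": 0,"ay": 0,"az": 0,"gripper": -1},
    {"tx": 0,"ty": 0,"tz": 0,"ax": 0,"ay": 0,"az": 0,"gripper": -1},
    {"tx": 0,"ty": 0,"tz": 0,"ax": 0,"ay": 0,"az": 0,"gripper": -1},
    {"tx": 0,"ty": 0,"tz": -0.5,"ax": 0,"ay": 0,"az": 0,"gripper": -1},
    {"tx": 0,"ty": 0,"tz": -1,"ax": 0,"ay": 0,"az": 0,"gripper": -1},
    {"tx": -0.8,"ty": 0,"tz": -1,"ax": 0,"ay": 0,"az": 0,"gripper": -1},
    {"tx": -0.8,"ty": 0,"tz": -1,"ax": 0,"ay": 0,"az": 0,"gripper": -1},
    {"tx": 0,"ty": 0,"tz": 0,"ax": 0,"ay": 0,"az": 0,"gripper": -1},
  ],
)

```text
time: 18.03
tool_pos: [0.442, 0.0445, 0.1713]
tcp_rot: [-0.001, 0.984, -0.178, 0.003]
force: [0.7, -0.0, 0.6]
grip_width: 0.998
```

```bash
python3 snap.py w17
python3 - <<'E'
from h import *
im=cv2.imread("pics/w17.png")
cv2.imwrite("pics/z17.png",z(im,265,100,115,100,6))
E
```

```text
18.0833 [0.4424 0.0441 0.1693] xang -0.3581 yang -1.9289 w 0.9990855632662085 f [ 0.6 -0.4 -0.1] q [-0.02 -0.26  2.01  0.    1.38  1.91]
```

View pics/w17.png

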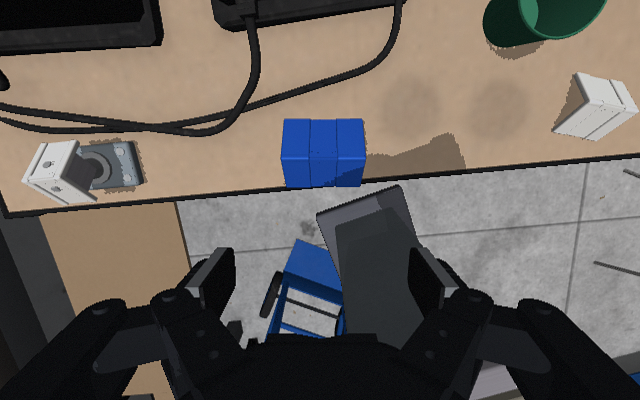

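View pics/z17.png

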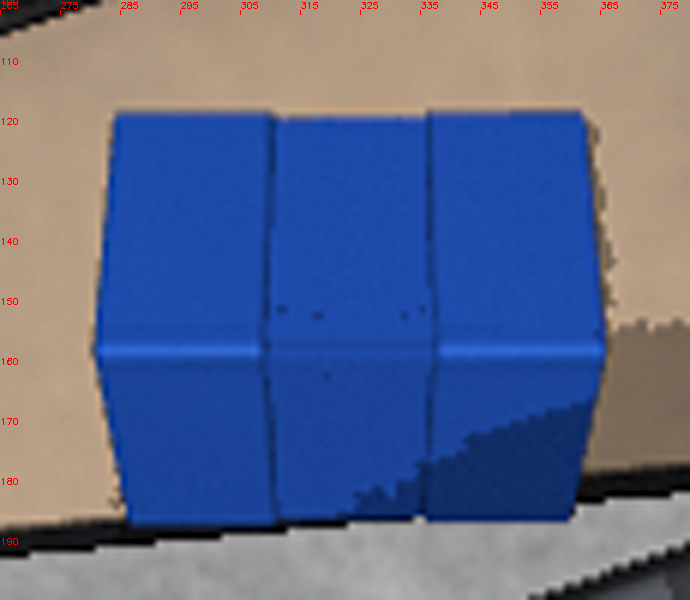

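Run:
```python
from fit import *
i=pickle.load(open('w17.pkl','rb'))
s=dict(A=(280.5,158),B=(366,158),Au=(283.8,118.7),Bu=(362.2,118.3),Ad=(286.2,187),Bd=(360.5,186.7))
print(fit(.062,[(i,s)],(.482,.022,.063,-1.9)))
print(fit(.062,[(i,s)],(.482,.022,.063,-1.9),fixz=.07))
```

```text
(array([ 0.47960085,  0.02944469,  0.06694701, -1.92508215]), array([0.2, 0.1, 0.6, 0.5, 0.5, 0.7]))
(array([ 0.47991172,  0.02932617, -1.92498699]), array([0.4, 0.5, 1.1, 1. , 0.9, 1. ]))
```

arm_command(
  series=[
    {"tx": 0.31,"ty": 1,"tz": 0,"ax": 0,"ay": 0,"az": 0,"gripper": -1},
    {"tx": 0.31,"ty": 1,"tz": 0,"ax": 0,"ay": 0,"az": 0,"gripper": -1},
    {"tx": 0.31,"ty": 1,"tz": 0,"ax": 0,"ay": 0,"az": 0,"gripper": -1},
    {"tx": 0.31,"ty": 1,"tz": 0,"ax": 0,"ay": 0,"az": 0,"gripper": -1},
    {"tx": 0.31,"ty": 1,"tz": 0,"ax": 0,"ay": 0,"az": 0,"gripper": -1},
    {"tx": 0.31,"ty": 1,"tz": 0,"ax": 0,"ay": 0,"az": 0,"gripper": -1},
    {"tx": 0.31,"ty": 1,"tz": 0,"ax": 0,"ay": 0,"az": 0,"gripper": -1},
    {"tx": 0.31,"ty": 1,"tz": 0,"ax": 0,"ay": 0,"az": 0,"gripper": -1},
    {"tx": 0.31,"ty": 1,"tz": 0,"ax": 0,"ay": 0,"az": 0,"gripper": -1},
    {"tx": 0.31,"ty": 1,"tz": 0,"ax": 0,"ay": 0,"az": 0,"gripper": -1},
  ],
)

```text
time: 18.92
tool_pos: [0.4255, -0.2189, 0.1648]
tcp_rot: [-0.0, 0.984, -0.179, -0.001]
force: [0.2, 0.0, -0.1]
grip_width: 0.999
```

arm_command(
  series=[
    {"tx": 0,"ty": 0.1,"tz": 0.4,"ax": 0,"ay": 0,"az": 0.9,"gripper": -1},
    {"tx": 0,"ty": 0,"tz": 0.7,"ax": 0,"ay": 0,"az": 0.93,"gripper": -1},
    {"tx": 0,"ty": 0,"tz": 0.7,"ax": 0,"ay": 0,"az": 0,"gripper": -1},
    {"tx": 0,"ty": 0,"tz": 0.4,"ax": 0,"ay": 0,"az": 0,"gripper": -1},
    {"tx": 0,"ty": 0,"tz": 0,"ax": 0,"ay": 0,"az": 0,"gripper": -1},
    {"tx": 0,"ty": 0,"tz": 0,"ax": 0,"ay": 0,"az": 0,"gripper": -1},
    {"tx": 0,"ty": 0,"tz": 0,"ax": 0,"ay": 0,"az": 0,"gripper": -1},
  ],
)

```text
time: 19.5
tool_pos: [0.4257, -0.2201, 0.1118]
tcp_rot: [0.0, 0.962, -0.271, 0.0]
force: [-0.7, 0.8, 0.5]
grip_width: 1.002
```

```bash
python3 snap.py w18
python3 - <<'E'
from h import *
im=cv2.imread("pics/w18.png")
cv2.imwrite("pics/z18.png",z(im,270,155,100,85,7))
E
```

```text
19.55 [ 0.426  -0.2203  0.1123] xang -0.5499 yang -2.1206 w 1.0044927035496587 f [ 0.1 -0.2 -0.2] q [-0.58 -0.09  1.97 -0.    1.26  1.54]
```

View pics/w18.png

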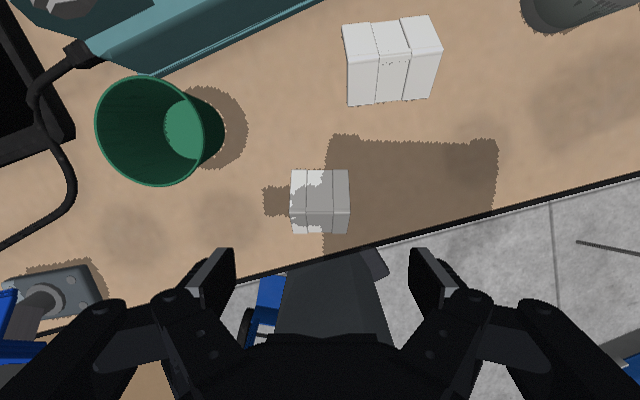

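View pics/z18.png

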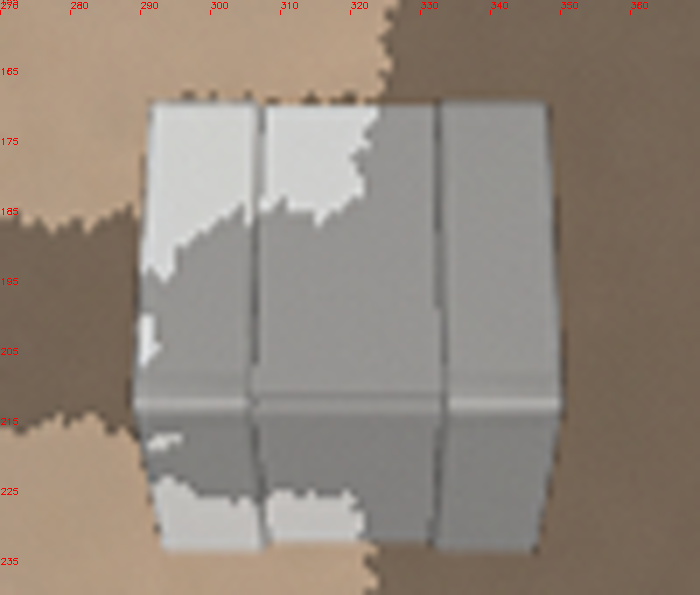

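```bash
cat > one.py <<'E'
from fit import *
def one(tag,L,s,p0,zf):
    i=pickle.load(open(tag+'.pkl','rb'))
    p,e=fit(L,[(i,s)],p0);print('free',p.round(4),e)
    p,e=fit(L,[(i,s)],p0,fixz=zf);print('fixed',p.round(4))
    T=ctrl.sense()['tool_pos'];M=rot().as_matrix();print('rel tcp units',(M.T@(np.array([p[0],p[1],zf])-T)/.025).round(3))
    return p
E
python3 - <<'E'
from one import *
one('w18',.046,dict(A=(289,212.4),B=(350.1,212.4),Au=(291.4,169.6),Bu=(347.9,169.3),Ad=(292.9,233.3),Bd=(346.7,233.3)),(.427,-.22,.016,-2.12),.016)
E
```

```text
free [ 0.4261 -0.2188  0.0112 -2.1192] [0.3 0.2 0.5 0.3 0.6 0.5]
fixed [ 0.4274 -0.2195 -2.1198]
rel tcp units [ 0.025 -0.054  3.851]
```

arm_command(
  series=[
    {"tx": -0.01,"ty": -0.05,"tz": 0.6,"ax": 0,"ay": 0,"az": 0,"gripper": -1},
    {"tx": 0,"ty": 0,"tz": 0.7,"ax": 0,"ay": 0,"az": 0,"gripper": -1},
    {"tx": 0,"ty": 0,"tz": 0.7,"ax": 0,"ay": 0,"az": 0,"gripper": -1},
    {"tx": 0,"ty": 0,"tz": 0.7,"ax": 0,"ay": 0,"az": 0,"gripper": -1},
    {"tx": 0,"ty": 0,"tz": 0.5,"ax": 0,"ay": 0,"az": 0,"gripper": -1},
    {"tx": 0,"ty": 0,"tz": 0.25,"ax": 0,"ay": 0,"az": 0,"gripper": -1},
    {"tx": 0,"ty": 0,"tz": 0,"ax": 0,"ay": 0,"az": 0,"gripper": -1},
    {"tx": 0,"ty": 0,"tz": 0,"ax": 0,"ay": 0,"az": 0,"gripper": -1},
    {"tx": 0,"ty": 0,"tz": 0,"ax": 0,"ay": 0,"az": 0,"gripper": -1},
  ],
)

```text
time: 20.3
tool_pos: [0.4268, -0.2194, 0.0264]
tcp_rot: [0.0, 0.962, -0.272, 0.001]
force: [0.2, 0.5, -0.6]
grip_width: 1.001
```

```bash
python3 snap.py w19
python3 - <<'E'
from h import *
T=ctrl.sense()['tool_pos'];M=rot().as_matrix();print(M.T@(np.array([.4274,-.2195,.0265])-T)/.025)
E
```

```text
20.35 [ 0.4268 -0.2194  0.0264] xang -0.5503 yang -2.1211 w 0.9977489058558838 f [-0.3  0.3  0.3] q [-0.58  0.05  2.01  0.    1.08  1.54]
[ 0.02252804 -0.00991938 -0.00211559]
```

View pics/w19.png

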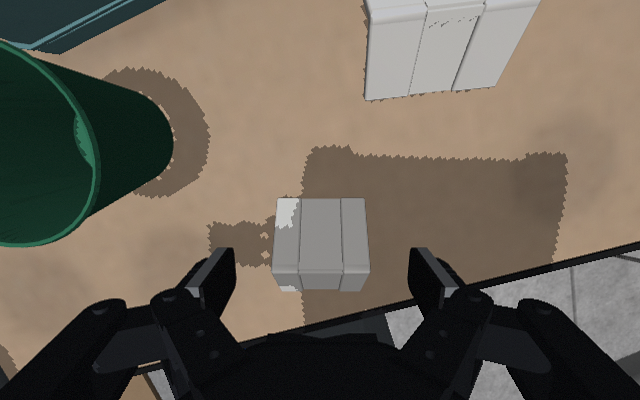

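arm_command(
  series=[
    {"tx": 0,"ty": 0,"tz": 0,"ax": 0,"ay": 0,"az": 0,"gripper": 1},
    {"tx": 0,"ty": 0,"tz": 0,"ax": 0,"ay": 0,"az": 0,"gripper": 1},
    {"tx": 0,"ty": 0,"tz": 0,"ax": 0,"ay": 0,"az": 0,"gripper": 1},
    {"tx": 0,"ty": 0,"tz": 0,"ax": 0,"ay": 0,"az": 0,"gripper": 1},
    {"tx": 0,"ty": 0,"tz": 0,"ax": 0,"ay": 0,"az": 0,"gripper": 1},
    {"tx": 0,"ty": 0,"tz": 0,"ax": 0,"ay": 0,"az": 0,"gripper": 1},
  ],
  newtons=30,
)

```text
time: 20.85
tool_pos: [0.426, -0.219, 0.0255]
tcp_rot: [0.0, 0.962, -0.272, 0.0]
force: [-1.7, -0.1, 4.2]
grip_width: 0.531
```

arm_command(
  series=[
    {"tx": 0,"ty": 0,"tz": -0.6,"ax": 0,"ay": 0,"az": 0,"gripper": 1},
    {"tx": 0,"ty": 0,"tz": -1,"ax": 0,"ay": 0,"az": 0,"gripper": 1},
    {"tx": 0,"ty": 0,"tz": -1,"ax": 0,"ay": 0,"az": 0,"gripper": 1},
    {"tx": 0,"ty": 0,"tz": -1,"ax": 0,"ay": 0,"az": 0,"gripper": 1},
    {"tx": 0,"ty": 0,"tz": -1,"ax": 0,"ay": 0,"az": 0,"gripper": 1},
    {"tx": 0,"ty": 0,"tz": -1,"ax": 0,"ay": 0,"az": 0,"gripper": 1},
    {"tx": -0.5,"ty": -0.98,"tz": 0,"ax": 0,"ay": 0,"az": 0,"gripper": 1},
    {"tx": -0.5,"ty": -0.98,"tz": 0,"ax": 0,"ay": 0,"az": 0,"gripper": 1},
    {"tx": -0.5,"ty": -0.98,"tz": 0,"ax": 0,"ay": 0,"az": 0,"gripper": 1},
    {"tx": -0.5,"ty": -0.98,"tz": 0,"ax": 0,"ay": 0,"az": 0,"gripper": 1},
  ],
)

```text
time: 21.68
tool_pos: [0.4342, -0.1081, 0.165]
tcp_rot: [-0.0, 0.962, -0.272, 0.0]
force: [0.5, 0.5, -0.7]
grip_width: 0.529
```

arm_command(
  series=[
    {"tx": -0.5,"ty": -0.98,"tz": 0,"ax": 0,"ay": 0,"az": 0,"gripper": 1},
    {"tx": -0.5,"ty": -0.98,"tz": 0,"ax": 0,"ay": 0,"az": 0,"gripper": 1},
    {"tx": -0.5,"ty": -0.98,"tz": 0,"ax": 0,"ay": 0,"az": 0,"gripper": 1},
    {"tx": -0.5,"ty": -0.98,"tz": 0,"ax": 0,"ay": 0,"az": 0,"gripper": 1},
    {"tx": -0.5,"ty": -0.98,"tz": 0,"ax": 0,"ay": 0,"az": 0,"gripper": 1},
    {"tx": -0.5,"ty": -0.98,"tz": 0,"ax": 0,"ay": 0,"az": 0,"gripper": 1},
    {"tx": -0.5,"ty": -0.98,"tz": 0,"ax": 0,"ay": 0,"az": 0,"gripper": 1},
    {"tx": -0.5,"ty": -0.98,"tz": 0,"ax": 0,"ay": 0,"az": 0,"gripper": 1},
    {"tx": -0.5,"ty": -0.98,"tz": 0,"ax": 0,"ay": 0,"az": 0,"gripper": 1},
    {"tx": -0.5,"ty": -0.98,"tz": 0,"ax": 0,"ay": 0,"az": 0,"gripper": 1},
  ],
)

```text
time: 22.52
tool_pos: [0.4557, 0.1665, 0.1647]
tcp_rot: [0.0, 0.962, -0.272, -0.0]
force: [-0.2, -0.5, -0.3]
grip_width: 0.528
```

arm_command(
  series=[
    {"tx": -0.5,"ty": -0.98,"tz": 0,"ax": 0,"ay": 0,"az": -0.8,"gripper": 1},
    {"tx": 0,"ty": 0,"tz": 0,"ax": 0,"ay": 0,"az": -0.9,"gripper": 1},
    {"tx": 0,"ty": 0,"tz": 0,"ax": 0,"ay": 0,"az": -0.9,"gripper": 1},
    {"tx": 0,"ty": 0,"tz": 0,"ax": 0,"ay": 0,"az": 0,"gripper": 1},
    {"tx": 0,"ty": 0,"tz": 0,"ax": 0,"ay": 0,"az": 0,"gripper": 1},
  ],
)

```text
time: 22.93
tool_pos: [0.4579, 0.1925, 0.1647]
tcp_rot: [0.0, 0.99, -0.14, -0.0]
force: [-0.7, 0.1, -0.1]
grip_width: 0.527
```

```bash
python3 snap.py w20
```

```text
22.9833 [0.458  0.1923 0.1648] xang -0.2818 yang -1.8526 w 0.5312304209264841 f [-0.4 -0.7  1.2] q [ 0.29 -0.09  1.87  0.    1.36  2.15]
```

View pics/w20.png

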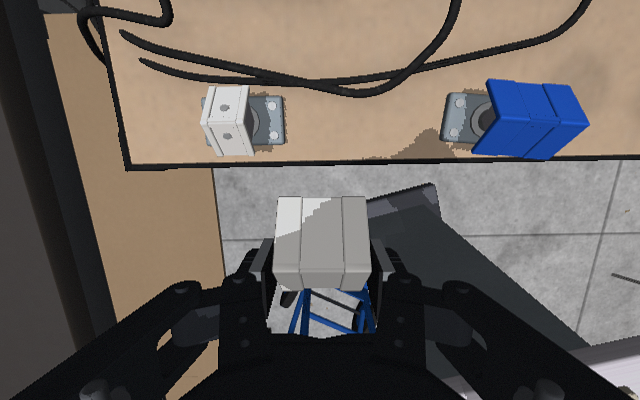

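arm_command(
  series=[
    {"tx": 0,"ty": -0.9,"tz": 0,"ax": 0,"ay": 0,"az": 0,"gripper": 1},
    {"tx": 0,"ty": -0.9,"tz": 0,"ax": 0,"ay": 0,"az": 0,"gripper": 1},
    {"tx": 0,"ty": -0.9,"tz": 0,"ax": 0,"ay": 0,"az": 0,"gripper": 1},
    {"tx": 0,"ty": 0,"tz": 0,"ax": 0,"ay": 0,"az": 0,"gripper": 1},
    {"tx": 0,"ty": 0,"tz": 0,"ax": 0,"ay": 0,"az": 0,"gripper": 1},
    {"tx": 0,"ty": 0,"tz": 0,"ax": 0,"ay": 0,"az": 0,"gripper": 1},
  ],
)

```text
time: 23.48
tool_pos: [0.4766, 0.2567, 0.1647]
tcp_rot: [0.0, 0.99, -0.139, -0.0]
force: [0.2, 0.3, -0.1]
grip_width: 0.532
```

```bash
python3 snap.py w21
python3 - <<'E'
from h import *
im=cv2.imread("pics/w21.png")
cv2.imwrite("pics/z21.png",z(im,260,70,110,95,6))
cv2.imwrite("pics/z21b.png",z(im,255,190,130,110,6))
import pickle
for uv in ((190,120),(215,122),(240,127),(262,133)): print(onz("top",uv,0.03).round(3))
E
```

```text
23.5333 [0.4765 0.2565 0.1648] xang -0.28 yang -1.8508 w 0.5311874586265838 f [ 0.5 -0.2 -0. ] q [ 0.4   0.03  1.75 -0.    1.36  2.25]
[0.656 0.26  0.03 ]
[0.649 0.192 0.03 ]
[0.634 0.125 0.03 ]
[0.616 0.066 0.03 ]
```

View pics/w21.png

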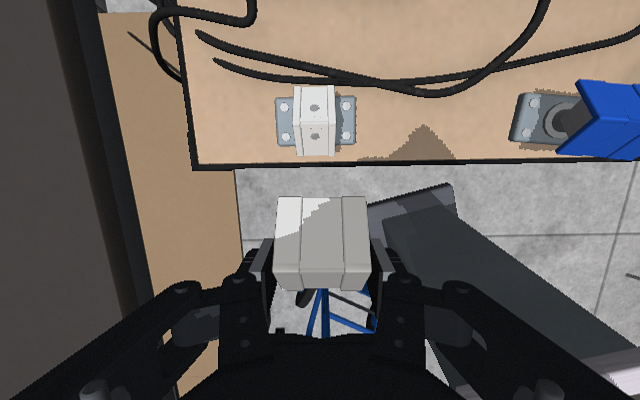

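View pics/z21.png

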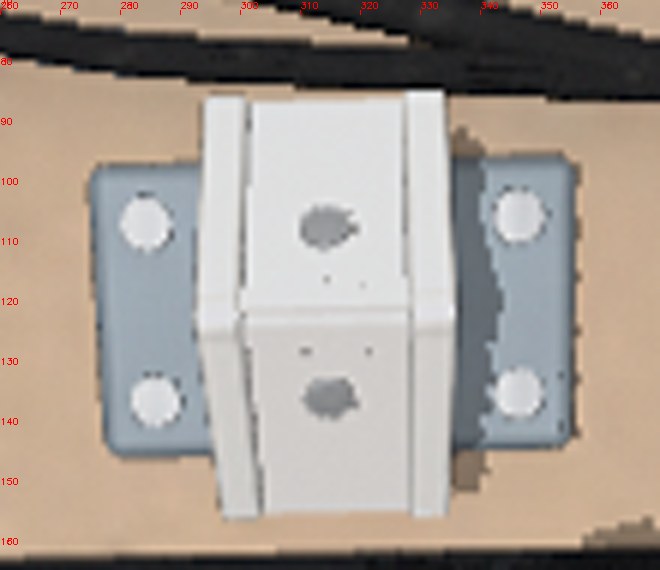

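View pics/z21b.png

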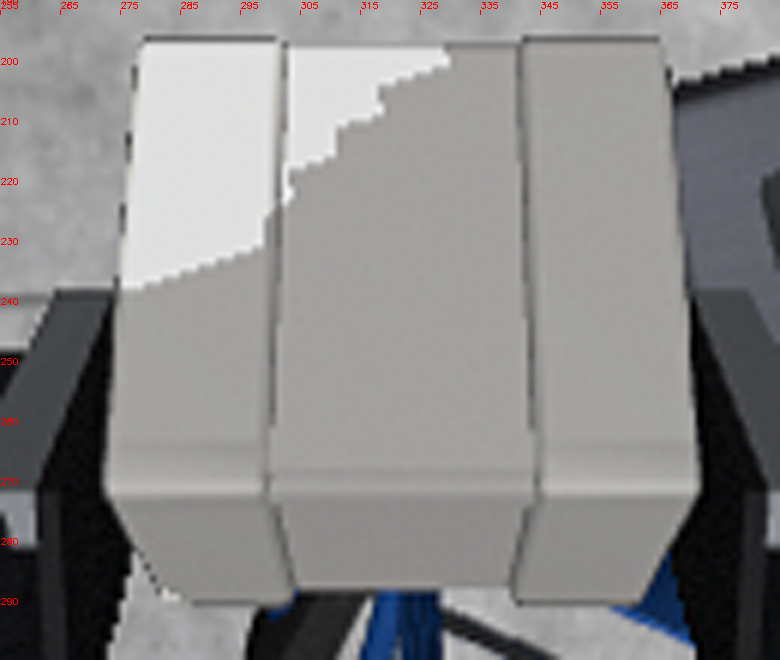

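Run:
```python
from one import *
one('w21',.032,dict(A=(292.8,124.3),B=(336.2,123.7),Au=(294.2,86),Bu=(334,85.2),Ad=(297,156.2),Bd=(334.5,155.8)),(.54,.227,.056,-1.85),.056)
zc=ctrl.sense()['tool_pos'][2]-.0095
one('w21',.046,dict(A=(272.5,271.7),B=(371.3,271.7),Au=(278.8,196.2),Bu=(365,196.2),Ad=(282.5,290),Bd=(361.7,290.5)),(.48,.25,.155,-1.85),zc)
```

```text
free [ 0.5402  0.2442  0.0503 -1.8331] [1.  1.2 0.3 0.4 0.7 0.4]
fixed [ 0.5399  0.2441 -1.8332]
rel tcp units [ 2.576 -0.227  4.351]
free [ 0.4763  0.2568  0.1517 -1.8504] [0.3 0.4 0.3 0.3 0.3 0.3]
fixed [ 0.4779  0.2563 -1.8505]
rel tcp units [ 0.056 -0.006  0.38 ]
```

arm_command(
  series=[
    {"tx": 0.8,"ty": -0.07,"tz": 0,"ax": 0,"ay": 0,"az": 0,"gripper": 1},
    {"tx": 0.8,"ty": -0.07,"tz": 0,"ax": 0,"ay": 0,"az": 0,"gripper": 1},
    {"tx": 0.8,"ty": -0.07,"tz": 0,"ax": 0,"ay": 0,"az": 0,"gripper": 1},
    {"tx": 0.1,"ty": -0.02,"tz": 0,"ax": 0,"ay": 0,"az": -0.17,"gripper": 1},
    {"tx": 0,"ty": 0,"tz": 0.5,"ax": 0,"ay": 0,"az": 0,"gripper": 1},
    {"tx": 0,"ty": 0,"tz": 0.8,"ax": 0,"ay": 0,"az": 0,"gripper": 1},
    {"tx": 0,"ty": 0,"tz": 0.8,"ax": 0,"ay": 0,"az": 0,"gripper": 1},
    {"tx": 0,"ty": 0,"tz": 0.7,"ax": 0,"ay": 0,"az": 0,"gripper": 1},
    {"tx": 0,"ty": 0,"tz": 0,"ax": 0,"ay": 0,"az": 0,"gripper": 1},
    {"tx": 0,"ty": 0,"tz": 0,"ax": 0,"ay": 0,"az": 0,"gripper": 1},
  ],
)

```text
time: 24.37
tool_pos: [0.5363, 0.2451, 0.0932]
tcp_rot: [0.001, 0.992, -0.13, -0.002]
force: [-0.0, -0.4, -0.9]
grip_width: 0.532
```

```bash
python3 snap.py w22
python3 - <<'E'
from h import *
T=ctrl.sense()['tool_pos'];M=rot().as_matrix();print(M.T@(np.array([.539,.2444,.0725])-T)/.025)
E
```

```text
24.4167 [0.5376 0.2456 0.0949] xang -0.2607 yang -1.8315 w 0.5326494033718789 f [-0.1  0.2 -0. ] q [0.34 0.23 1.67 0.   1.24 2.17]
[0.06614459 0.03089054 0.89685457]
```

View pics/w22.png

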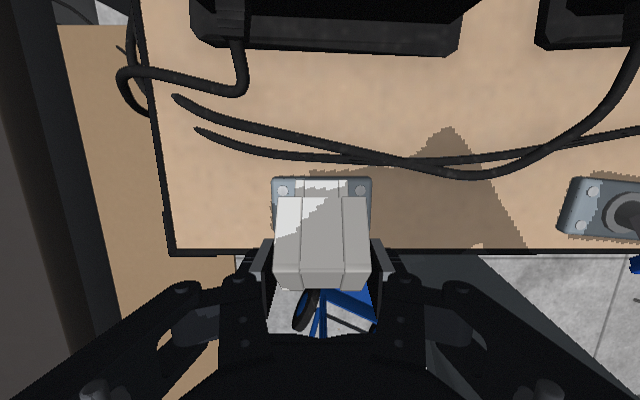

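arm_command(
  series=[
    {"tx": 0.04,"ty": 0.03,"tz": 0.25,"ax": 0,"ay": 0,"az": 0,"gripper": 1},
    {"tx": 0,"ty": 0,"tz": 0.25,"ax": 0,"ay": 0,"az": 0,"gripper": 1},
    {"tx": 0,"ty": 0,"tz": 0.2,"ax": 0,"ay": 0,"az": 0,"gripper": 1},
    {"tx": 0,"ty": 0,"tz": 0.12,"ax": 0,"ay": 0,"az": 0,"gripper": 1},
    {"tx": 0,"ty": 0,"tz": 0,"ax": 0,"ay": 0,"az": 0,"gripper": 1},
    {"tx": 0,"ty": 0,"tz": 0,"ax": 0,"ay": 0,"az": 0,"gripper": 1},
    {"tx": 0,"ty": 0,"tz": 0,"ax": 0,"ay": 0,"az": 0,"gripper": 1},
  ],
)

```text
time: 25.0
tool_pos: [0.5393, 0.2448, 0.0747]
tcp_rot: [-0.0, 0.992, -0.13, 0.0]
force: [0.6, 0.3, -0.9]
grip_width: 0.528
```

arm_command(
  series=[
    {"tx": 0,"ty": 0,"tz": 0.04,"ax": 0,"ay": 0,"az": 0,"gripper": 1},
    {"tx": 0,"ty": 0,"tz": 0,"ax": 0,"ay": 0,"az": 0,"gripper": 1},
    {"tx": 0,"ty": 0,"tz": 0,"ax": 0,"ay": 0,"az": 0,"gripper": 1},
  ],
)

```text
time: 25.25
tool_pos: [0.5392, 0.2448, 0.0736]
tcp_rot: [-0.0, 0.992, -0.13, 0.0]
force: [0.2, -0.7, 0.3]
grip_width: 0.527
```

arm_command(
  series=[
    {"tx": 0,"ty": 0,"tz": 0.05,"ax": 0,"ay": 0,"az": 0,"gripper": 1},
    {"tx": 0,"ty": 0,"tz": 0,"ax": 0,"ay": 0,"az": 0,"gripper": 1},
    {"tx": 0,"ty": 0,"tz": 0,"ax": 0,"ay": 0,"az": 0,"gripper": 1},
  ],
)

```text
time: 25.5
tool_pos: [0.5395, 0.2449, 0.0728]
tcp_rot: [-0.0, 0.992, -0.13, 0.0]
force: [-0.7, 0.0, 4.6]
grip_width: 0.53
```

arm_command(
  series=[
    {"tx": 0,"ty": 0,"tz": 0.03,"ax": 0,"ay": 0,"az": 0,"gripper": 1},
    {"tx": 0,"ty": 0,"tz": 0,"ax": 0,"ay": 0,"az": 0,"gripper": 1},
    {"tx": 0,"ty": 0,"tz": 0,"ax": 0,"ay": 0,"az": 0,"gripper": 1},
  ],
)

```text
time: 25.75
tool_pos: [0.5395, 0.2449, 0.0727]
tcp_rot: [-0.0, 0.992, -0.13, 0.0]
force: [-4.6, -1.5, 11.3]
grip_width: 0.53
```

arm_command(
  series=[
    {"tx": -0.02,"ty": 0,"tz": -0.02,"ax": 0,"ay": 0,"az": 0,"gripper": 1},
    {"tx": 0,"ty": 0,"tz": 0,"ax": 0,"ay": 0,"az": 0,"gripper": -0.2},
    {"tx": 0,"ty": 0,"tz": 0,"ax": 0,"ay": 0,"az": 0,"gripper": -0.4},
    {"tx": 0,"ty": 0,"tz": 0,"ax": 0,"ay": 0,"az": 0,"gripper": -0.8},
    {"tx": 0,"ty": 0,"tz": 0,"ax": 0,"ay": 0,"az": 0,"gripper": -1},
    {"tx": 0,"ty": 0,"tz": 0,"ax": 0,"ay": 0,"az": 0,"gripper": -1},
    {"tx": 0,"ty": 0,"tz": -0.5,"ax": 0,"ay": 0,"az": 0,"gripper": -1},
    {"tx": 0,"ty": 0,"tz": -1,"ax": 0,"ay": 0,"az": 0,"gripper": -1},
    {"tx": -0.8,"ty": 0,"tz": -1,"ax": 0,"ay": 0,"az": 0,"gripper": -1},
    {"tx": -0.8,"ty": 0,"tz": -1,"ax": 0,"ay": 0,"az": 0,"gripper": -1},
  ],
)

```text
time: 26.58
tool_pos: [0.5001, 0.2549, 0.1612]
tcp_rot: [-0.0, 0.991, -0.13, 0.0]
force: [0.2, 0.2, 0.2]
grip_width: 1.0
```

arm_command(
  series=[
    {"tx": 0,"ty": 0,"tz": 0,"ax": 0,"ay": 0,"az": 0,"gripper": -1},
    {"tx": 0,"ty": 0,"tz": 0,"ax": 0,"ay": 0,"az": 0,"gripper": -1},
  ],
)

```text
time: 26.75
tool_pos: [0.501, 0.2562, 0.1629]
tcp_rot: [-0.001, 0.992, -0.129, 0.002]
force: [0.4, -0.4, -0.4]
grip_width: 1.002
```

```bash
python3 snap.py w23
python3 - <<'E'
from h import *
im=cv2.imread("pics/w23.png")
cv2.imwrite("pics/z23.png",z(im,265,100,115,100,6))
E
```

```text
26.8 [0.5005 0.2556 0.1611] xang -0.2598 yang -1.8306 w 0.9978682941135819 f [-0.   0.4 -0.4] q [ 0.38  0.09  1.7  -0.    1.35  2.21]
```

View pics/w23.png

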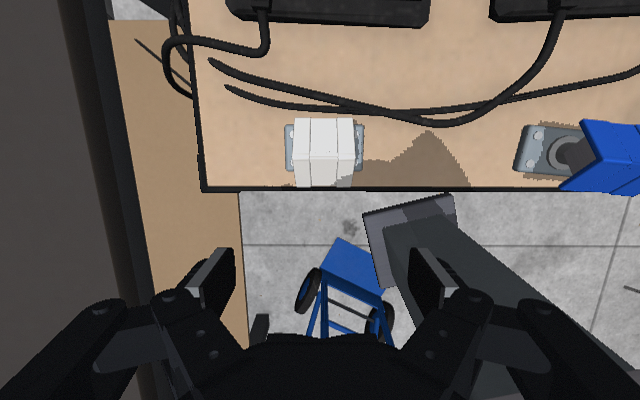

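View pics/z23.png

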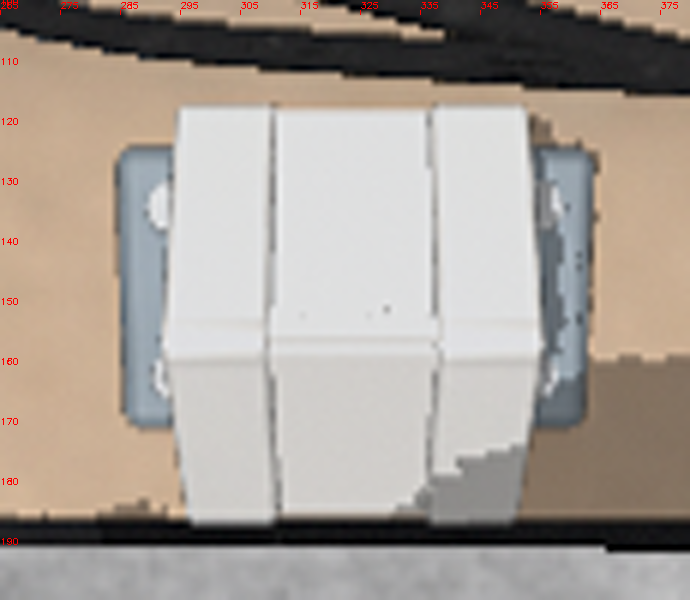

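Run:
```python
from one import *
one('w23',.046,dict(A=(292.2,158.7),B=(355.3,158.7),Au=(294.8,117.7),Bu=(352.5,117.7),Ad=(296.7,187.3),Bd=(350.8,187)),(.54,.24,.063,-1.83),.063)
```

```text
free [ 0.5397  0.2447  0.0584 -1.8274] [0.4 0.6 0.4 0.2 0.1 0.3]
fixed [ 0.5401  0.2446 -1.8281]
rel tcp units [1.633 0.022 3.928]
```

arm_command(
  series=[
    {"tx": 0.24,"ty": 0.96,"tz": -0.8,"ax": 0,"ay": 0,"az": 0,"gripper": -1},
    {"tx": 0.24,"ty": 0.96,"tz": -0.2,"ax": 0,"ay": 0,"az": 0,"gripper": -1},
    {"tx": 0.24,"ty": 0.96,"tz": 0,"ax": 0,"ay": 0,"az": 0,"gripper": -1},
    {"tx": 0.24,"ty": 0.96,"tz": 0,"ax": 0,"ay": 0,"az": 0,"gripper": -1},
    {"tx": 0.24,"ty": 0.96,"tz": 0,"ax": 0,"ay": 0,"az": 0,"gripper": -1},
    {"tx": 0.24,"ty": 0.96,"tz": 0,"ax": 0,"ay": 0,"az": 0,"gripper": -1},
    {"tx": 0.24,"ty": 0.96,"tz": 0,"ax": 0,"ay": 0,"az": 0,"gripper": -1},
    {"tx": 0.24,"ty": 0.96,"tz": 0,"ax": 0,"ay": 0,"az": 0,"gripper": -1},
    {"tx": 0.24,"ty": 0.96,"tz": 0,"ax": 0,"ay": 0,"az": 0,"gripper": -1},
    {"tx": 0.24,"ty": 0.96,"tz": 0,"ax": 0,"ay": 0,"az": 0,"gripper": -1},
  ],
)

```text
time: 27.63
tool_pos: [0.4956, 0.0063, 0.1834]
tcp_rot: [0.0, 0.992, -0.13, -0.001]
force: [1.3, 1.4, -0.2]
grip_width: 0.998
```

arm_command(
  series=[
    {"tx": 0.24,"ty": 0.96,"tz": 0,"ax": 0,"ay": 0,"az": 0,"gripper": -1},
    {"tx": 0.24,"ty": 0.96,"tz": 0,"ax": 0,"ay": 0,"az": 0,"gripper": -1},
    {"tx": 0.24,"ty": 0.96,"tz": 0,"ax": 0,"ay": 0,"az": 0,"gripper": -1},
    {"tx": 0.24,"ty": 0.96,"tz": 0,"ax": 0,"ay": 0,"az": 0,"gripper": -1},
    {"tx": 0.24,"ty": 0.96,"tz": 0,"ax": 0,"ay": 0,"az": 0,"gripper": -1},
    {"tx": 0.24,"ty": 0.96,"tz": 0,"ax": 0,"ay": 0,"az": 0,"gripper": -1},
    {"tx": 0.24,"ty": 0.96,"tz": 0,"ax": 0,"ay": 0,"az": 0,"gripper": -1},
    {"tx": 0.24,"ty": 0.96,"tz": 0,"ax": 0,"ay": 0,"az": 0,"gripper": -1},
    {"tx": 0.24,"ty": 0.96,"tz": 0,"ax": 0,"ay": 0,"az": 0,"gripper": -1},
    {"tx": 0.24,"ty": 0.96,"tz": 0,"ax": 0,"ay": 0,"az": 0,"gripper": -1},
  ],
)

```text
time: 28.47
tool_pos: [0.4916, -0.241, 0.1832]
tcp_rot: [-0.0, 0.991, -0.13, -0.001]
force: [0.0, -0.5, 0.4]
grip_width: 0.999
```

arm_command(
  series=[
    {"tx": 0.24,"ty": 0.96,"tz": 0,"ax": 0,"ay": 0,"az": 0,"gripper": -1},
    {"tx": 0.24,"ty": 0.96,"tz": 0,"ax": 0,"ay": 0,"az": 0,"gripper": -1},
    {"tx": 0,"ty": 0,"tz": 0,"ax": 0,"ay": 0,"az": 0.9,"gripper": -1},
    {"tx": 0,"ty": 0,"tz": 0,"ax": 0,"ay": 0,"az": 0.9,"gripper": -1},
    {"tx": 0,"ty": 0,"tz": 0,"ax": 0,"ay": 0,"az": 0,"gripper": -1},
    {"tx": 0,"ty": 0,"tz": 0,"ax": 0,"ay": 0,"az": 0,"gripper": -1},
  ],
)

```text
time: 28.97
tool_pos: [0.4911, -0.2891, 0.1834]
tcp_rot: [-0.0, 0.975, -0.221, -0.001]
force: [0.4, 1.0, -1.0]
grip_width: 0.998
```

```bash
python3 snap.py w24
python3 - <<'E'
from h import *
T=ctrl.sense()['tool_pos'];M=rot().as_matrix();print(M.T@(np.array([.4928,-.317,.112])-T)/.025)
E
```

```text
29.0167 [ 0.4913 -0.2889  0.1836] xang -0.4458 yang -2.0166 w 1.0006162504732616 f [-0.1 -0.1  0.5] q [-0.62  0.09  1.65 -0.    1.4   1.4 ]
[0.54468624 0.98760881 2.86378475]
```

View pics/w24.png

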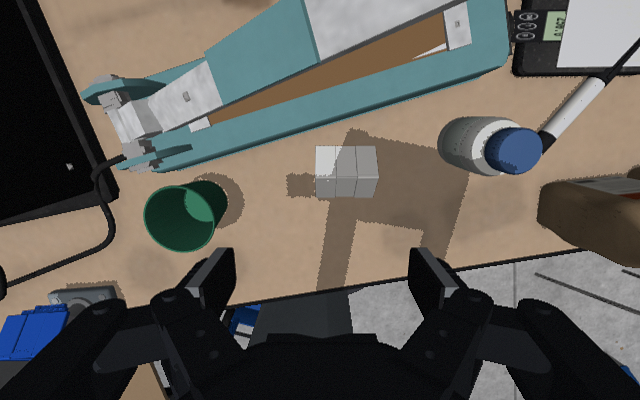

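arm_command(
  series=[
    {"tx": 0.27,"ty": 0.5,"tz": 0,"ax": 0,"ay": 0,"az": 0,"gripper": -1},
    {"tx": 0.27,"ty": 0.5,"tz": 0.3,"ax": 0,"ay": 0,"az": 0,"gripper": -1},
    {"tx": 0,"ty": 0,"tz": 0.7,"ax": 0,"ay": 0,"az": 0,"gripper": -1},
    {"tx": 0,"ty": 0,"tz": 0.7,"ax": 0,"ay": 0,"az": 0,"gripper": -1},
    {"tx": 0,"ty": 0,"tz": 0.7,"ax": 0,"ay": 0,"az": 0,"gripper": -1},
    {"tx": 0,"ty": 0,"tz": 0.4,"ax": 0,"ay": 0,"az": 0,"gripper": -1},
    {"tx": 0,"ty": 0,"tz": 0,"ax": 0,"ay": 0,"az": 0,"gripper": -1},
    {"tx": 0,"ty": 0,"tz": 0,"ax": 0,"ay": 0,"az": 0,"gripper": -1},
    {"tx": 0,"ty": 0,"tz": 0,"ax": 0,"ay": 0,"az": 0,"gripper": -1},
  ],
)

```text
time: 29.77
tool_pos: [0.4936, -0.3179, 0.1157]
tcp_rot: [0.0, 0.975, -0.222, 0.001]
force: [0.5, -0.7, 0.2]
grip_width: 1.0
```

```bash
python3 snap.py w25
python3 - <<'E'
from h import *
im=cv2.imread("pics/w25.png")
cv2.imwrite("pics/z25.png",z(im,265,150,110,95,6))
E
```

```text
29.8167 [ 0.4938 -0.318   0.1161] xang -0.4483 yang -2.0191 w 1.0016131081398336 f [-0.1  0.3  0.3] q [-0.66  0.2   1.67 -0.    1.28  1.36]
```

View pics/w25.png

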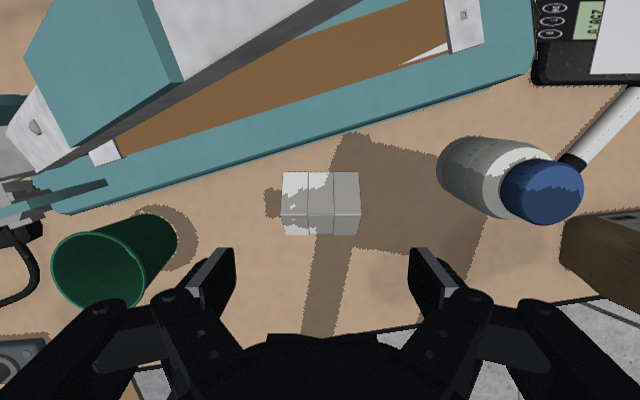

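View pics/z25.png

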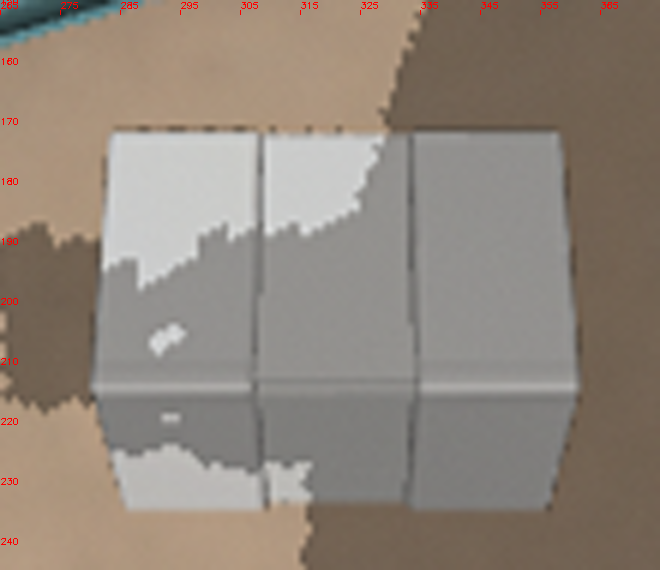

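Run:
```python
from one import *
one('w25',.062,dict(A=(280.3,214.3),B=(361.5,214.3),Au=(283.3,171.8),Bu=(358.3,171.8),Ad=(285.5,234.7),Bd=(356.2,234.7)),(.493,-.317,.016,-2.02),.016)
```

```text
free [ 0.4914 -0.3163  0.0124 -2.0189] [0.2 0.2 0.4 0.4 0.3 0.2]
fixed [ 0.4924 -0.3167 -2.0189]
rel tcp units [-0.081 -0.023  4.003]
```

arm_command(
  series=[
    {"tx": -0.12,"ty": -0.02,"tz": 0.5,"ax": 0,"ay": 0,"az": 0,"gripper": -1},
    {"tx": 0,"ty": 0,"tz": 0.7,"ax": 0,"ay": 0,"az": 0,"gripper": -1},
    {"tx": 0,"ty": 0,"tz": 0.7,"ax": 0,"ay": 0,"az": 0,"gripper": -1},
    {"tx": 0,"ty": 0,"tz": 0.7,"ax": 0,"ay": 0,"az": 0,"gripper": -1},
    {"tx": 0,"ty": 0,"tz": 0.6,"ax": 0,"ay": 0,"az": 0,"gripper": -1},
    {"tx": 0,"ty": 0,"tz": 0.38,"ax": 0,"ay": 0,"az": 0,"gripper": -1},
    {"tx": 0,"ty": 0,"tz": 0,"ax": 0,"ay": 0,"az": 0,"gripper": -1},
    {"tx": 0,"ty": 0,"tz": 0,"ax": 0,"ay": 0,"az": 0,"gripper": -1},
    {"tx": 0,"ty": 0,"tz": 0,"ax": 0,"ay": 0,"az": 0,"gripper": -1},
  ],
)

```text
time: 30.57
tool_pos: [0.4912, -0.3161, 0.0261]
tcp_rot: [0.0, 0.975, -0.223, 0.001]
force: [0.1, -0.8, 0.1]
grip_width: 1.001
```

```bash
python3 snap.py w26
python3 - <<'E'
from h import *
T=ctrl.sense()['tool_pos'];M=rot().as_matrix();print(M.T@(np.array([.4924,-.3167,.0265])-T)/.025)
E
```

```text
30.6167 [ 0.4914 -0.3163  0.0265] xang -0.4489 yang -2.0197 w 1.0030845424380719 f [ 0.4  0.3 -0.7] q [-0.66  0.31  1.72  0.    1.11  1.36]
[ 0.04427525 -0.00274351 -0.00171739]
```

View pics/w26.png

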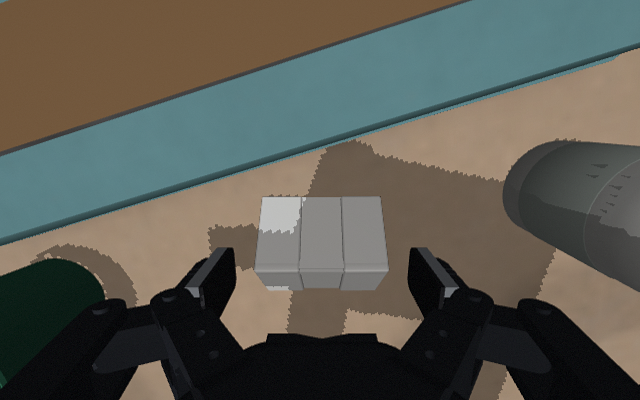

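arm_command(
  series=[
    {"tx": 0.05,"ty": 0,"tz": 0,"ax": 0,"ay": 0,"az": 0,"gripper": -1},
    {"tx": 0,"ty": 0,"tz": 0,"ax": 0,"ay": 0,"az": 0,"gripper": -1},
    {"tx": 0,"ty": 0,"tz": 0,"ax": 0,"ay": 0,"az": 0,"gripper": 1},
    {"tx": 0,"ty": 0,"tz": 0,"ax": 0,"ay": 0,"az": 0,"gripper": 1},
    {"tx": 0,"ty": 0,"tz": 0,"ax": 0,"ay": 0,"az": 0,"gripper": 1},
    {"tx": 0,"ty": 0,"tz": 0,"ax": 0,"ay": 0,"az": 0,"gripper": 1},
    {"tx": 0,"ty": 0,"tz": 0,"ax": 0,"ay": 0,"az": 0,"gripper": 1},
    {"tx": 0,"ty": 0,"tz": 0,"ax": 0,"ay": 0,"az": 0,"gripper": 1},
  ],
  newtons=30,
)

```text
time: 31.28
tool_pos: [0.4918, -0.3164, 0.0255]
tcp_rot: [0.0, 0.975, -0.223, 0.0]
force: [-1.4, -0.3, 6.3]
grip_width: 0.716
```

```bash
python3 snap.py w27
python3 - <<'E'
from h import *
T=ctrl.sense()['tool_pos'];M=rot().as_matrix();print(M.T@(np.array([.5401,.2446,.0265])-T)/.025, M.T@(np.array([.4924,-.3167,.016])-T))
E
```

```text
31.3333 [ 0.4918 -0.3164  0.0255] xang -0.449 yang -2.0198 w 0.7159641128092612 f [-2.6  0.8  5.8] q [-0.66  0.31  1.72 -0.    1.12  1.36]
[ -7.99905875 -21.05687538  -0.04940877] [ 6.62698449e-04 -4.63934117e-05  9.53497043e-03]
```

arm_command(
  series=[
    {"tx": 0,"ty": 0,"tz": -0.6,"ax": 0,"ay": 0,"az": 0,"gripper": 1},
    {"tx": 0,"ty": 0,"tz": -1,"ax": 0,"ay": 0,"az": 0,"gripper": 1},
    {"tx": 0,"ty": 0,"tz": -1,"ax": 0,"ay": 0,"az": 0,"gripper": 1},
    {"tx": 0,"ty": 0,"tz": -1,"ax": 0,"ay": 0,"az": 0,"gripper": 1},
    {"tx": 0,"ty": 0,"tz": -1,"ax": 0,"ay": 0,"az": 0,"gripper": 1},
    {"tx": 0,"ty": 0,"tz": -1,"ax": 0,"ay": 0,"az": 0,"gripper": 1},
    {"tx": 0,"ty": 0,"tz": -0.5,"ax": 0,"ay": 0,"az": 0,"gripper": 1},
    {"tx": -0.36,"ty": -0.95,"tz": 0,"ax": 0,"ay": 0,"az": 0,"gripper": 1},
    {"tx": -0.36,"ty": -0.95,"tz": 0,"ax": 0,"ay": 0,"az": 0,"gripper": 1},
    {"tx": -0.36,"ty": -0.95,"tz": 0,"ax": 0,"ay": 0,"az": 0,"gripper": 1},
  ],
)

```text
time: 32.17
tool_pos: [0.498, -0.2396, 0.177]
tcp_rot: [-0.0, 0.975, -0.223, -0.0]
force: [1.1, -0.2, -0.5]
grip_width: 0.716
```

arm_command(
  series=[
    {"tx": -0.36,"ty": -0.95,"tz": 0,"ax": 0,"ay": 0,"az": 0,"gripper": 1},
    {"tx": -0.36,"ty": -0.95,"tz": 0,"ax": 0,"ay": 0,"az": 0,"gripper": 1},
    {"tx": -0.36,"ty": -0.95,"tz": 0,"ax": 0,"ay": 0,"az": 0,"gripper": 1},
    {"tx": -0.36,"ty": -0.95,"tz": 0,"ax": 0,"ay": 0,"az": 0,"gripper": 1},
    {"tx": -0.36,"ty": -0.95,"tz": 0,"ax": 0,"ay": 0,"az": 0,"gripper": 1},
    {"tx": -0.36,"ty": -0.95,"tz": 0,"ax": 0,"ay": 0,"az": 0,"gripper": 1},
    {"tx": -0.36,"ty": -0.95,"tz": 0,"ax": 0,"ay": 0,"az": 0,"gripper": 1},
    {"tx": -0.36,"ty": -0.95,"tz": 0,"ax": 0,"ay": 0,"az": 0,"gripper": 1},
    {"tx": -0.36,"ty": -0.95,"tz": 0,"ax": 0,"ay": 0,"az": 0,"gripper": 1},
    {"tx": -0.36,"ty": -0.95,"tz": 0,"ax": 0,"ay": 0,"az": 0,"gripper": 1},
  ],
)

```text
time: 33.0
tool_pos: [0.5197, 0.0141, 0.1766]
tcp_rot: [0.0, 0.975, -0.223, -0.001]
force: [-0.6, -0.1, -0.5]
grip_width: 0.717
```

arm_command(
  series=[
    {"tx": -0.36,"ty": -0.95,"tz": 0,"ax": 0,"ay": 0,"az": 0,"gripper": 1},
    {"tx": -0.36,"ty": -0.95,"tz": 0,"ax": 0,"ay": 0,"az": 0,"gripper": 1},
    {"tx": -0.36,"ty": -0.95,"tz": 0,"ax": 0,"ay": 0,"az": 0,"gripper": 1},
    {"tx": -0.36,"ty": -0.95,"tz": 0,"ax": 0,"ay": 0,"az": 0,"gripper": 1},
    {"tx": -0.36,"ty": -0.95,"tz": 0,"ax": 0,"ay": 0,"az": 0,"gripper": 1},
    {"tx": -0.36,"ty": -0.95,"tz": 0,"ax": 0,"ay": 0,"az": 0,"gripper": 1},
    {"tx": 0,"ty": 0,"tz": 0,"ax": 0,"ay": 0,"az": -0.9,"gripper": 1},
    {"tx": 0,"ty": 0,"tz": 0,"ax": 0,"ay": 0,"az": -0.93,"gripper": 1},
    {"tx": 0,"ty": 0,"tz": 0,"ax": 0,"ay": 0,"az": 0,"gripper": 1},
    {"tx": 0,"ty": 0,"tz": 0,"ax": 0,"ay": 0,"az": 0,"gripper": 1},
  ],
)

```text
time: 33.83
tool_pos: [0.533, 0.1646, 0.1767]
tcp_rot: [0.0, 0.992, -0.13, -0.001]
force: [0.1, 0.1, -0.7]
grip_width: 0.716
```

```bash
python3 snap.py w28
python3 - <<'E'
from h import *
T=ctrl.sense()['tool_pos'];M=rot().as_matrix();print(M.T@(np.array([.5401,.2446,.0795])-M[:,0]*.0007-T)/.025)
E
```

```text
33.8833 [0.5331 0.1644 0.1769] xang -0.2608 yang -1.8316 w 0.7172251070927574 f [-0.5  0.4 -0.4] q [0.21 0.06 1.69 0.   1.38 2.04]
[-0.58122517 -3.17178131  3.89459781]
```

View pics/w28.png

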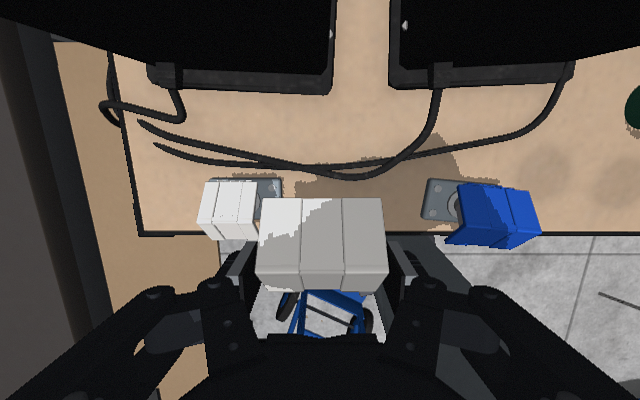

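arm_command(
  series=[
    {"tx": -0.15,"ty": -0.8,"tz": 0,"ax": 0,"ay": 0,"az": 0,"gripper": 1},
    {"tx": -0.15,"ty": -0.8,"tz": 0,"ax": 0,"ay": 0,"az": 0,"gripper": 1},
    {"tx": -0.15,"ty": -0.8,"tz": 0,"ax": 0,"ay": 0,"az": 0,"gripper": 1},
    {"tx": -0.13,"ty": -0.77,"tz": 0,"ax": 0,"ay": 0,"az": 0,"gripper": 1},
    {"tx": 0,"ty": 0,"tz": 0.6,"ax": 0,"ay": 0,"az": 0,"gripper": 1},
    {"tx": 0,"ty": 0,"tz": 0.8,"ax": 0,"ay": 0,"az": 0,"gripper": 1},
    {"tx": 0,"ty": 0,"tz": 0.8,"ax": 0,"ay": 0,"az": 0,"gripper": 1},
    {"tx": 0,"ty": 0,"tz": 0.8,"ax": 0,"ay": 0,"az": 0,"gripper": 1},
    {"tx": 0,"ty": 0,"tz": 0,"ax": 0,"ay": 0,"az": 0,"gripper": 1},
    {"tx": 0,"ty": 0,"tz": 0,"ax": 0,"ay": 0,"az": 0,"gripper": 1},
  ],
)

```text
time: 34.72
tool_pos: [0.5384, 0.2442, 0.1012]
tcp_rot: [0.001, 0.992, -0.129, -0.002]
force: [-0.4, 0.3, 0.5]
grip_width: 0.715
```

```bash
python3 snap.py w29
python3 - <<'E'
from h import *
T=ctrl.sense()['tool_pos'];M=rot().as_matrix();print(M.T@(np.array([.5401,.2446,.0795])-M[:,0]*.0007-T)/.025)
E
```

```text
34.7667 [0.5396 0.2446 0.1029] xang -0.2592 yang -1.83 w 0.7155956169819415 f [ 0.6 -0.5  0.3] q [0.34 0.23 1.66 0.   1.26 2.17]
[-0.00790737 -0.00445225  0.93567151]
```

View pics/w29.png

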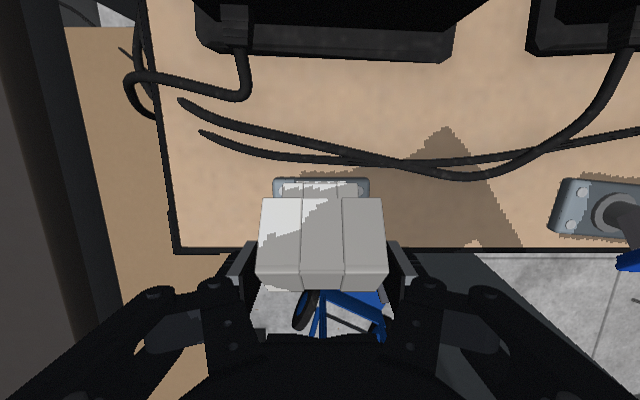

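arm_command(
  series=[
    {"tx": -0.03,"ty": 0,"tz": 0.25,"ax": 0,"ay": 0,"az": 0,"gripper": 1},
    {"tx": 0,"ty": 0,"tz": 0.25,"ax": 0,"ay": 0,"az": 0,"gripper": 1},
    {"tx": 0,"ty": 0,"tz": 0.2,"ax": 0,"ay": 0,"az": 0,"gripper": 1},
    {"tx": 0,"ty": 0,"tz": 0.15,"ax": 0,"ay": 0,"az": 0,"gripper": 1},
    {"tx": 0,"ty": 0,"tz": 0,"ax": 0,"ay": 0,"az": 0,"gripper": 1},
    {"tx": 0,"ty": 0,"tz": 0,"ax": 0,"ay": 0,"az": 0,"gripper": 1},
    {"tx": 0,"ty": 0,"tz": 0,"ax": 0,"ay": 0,"az": 0,"gripper": 1},
  ],
)

```text
time: 35.35
tool_pos: [0.5388, 0.2451, 0.0814]
tcp_rot: [-0.0, 0.992, -0.128, 0.0]
force: [1.2, -0.3, -0.4]
grip_width: 0.715
```

arm_command(
  series=[
    {"tx": 0,"ty": 0,"tz": 0.05,"ax": 0,"ay": 0,"az": 0,"gripper": 1},
    {"tx": 0,"ty": 0,"tz": 0,"ax": 0,"ay": 0,"az": 0,"gripper": 1},
    {"tx": 0,"ty": 0,"tz": 0,"ax": 0,"ay": 0,"az": 0,"gripper": 1},
  ],
)

```text
time: 35.6
tool_pos: [0.5395, 0.2452, 0.0806]
tcp_rot: [-0.0, 0.992, -0.128, 0.001]
force: [2.6, -1.0, 2.0]
grip_width: 0.714
```

arm_command(
  series=[
    {"tx": 0.03,"ty": 0,"tz": 0.04,"ax": 0,"ay": 0,"az": 0,"gripper": 1},
    {"tx": 0,"ty": 0,"tz": 0,"ax": 0,"ay": 0,"az": 0,"gripper": 1},
    {"tx": 0,"ty": 0,"tz": 0,"ax": 0,"ay": 0,"az": 0,"gripper": 1},
  ],
)

```text
time: 35.85
tool_pos: [0.5402, 0.2451, 0.0799]
tcp_rot: [-0.0, 0.992, -0.128, 0.001]
force: [0.2, -0.5, 5.3]
grip_width: 0.714
```

arm_command(
  series=[
    {"tx": 0,"ty": 0,"tz": 0.01,"ax": 0,"ay": 0,"az": 0,"gripper": 1},
    {"tx": 0,"ty": 0,"tz": 0,"ax": 0,"ay": 0,"az": 0,"gripper": 1},
  ],
)

```text
time: 36.02
tool_pos: [0.5402, 0.2451, 0.0799]
tcp_rot: [-0.0, 0.992, -0.128, 0.001]
force: [0.1, -1.2, 7.3]
grip_width: 0.719
```

arm_command(
  series=[
    {"tx": 0,"ty": 0,"tz": 0,"ax": 0,"ay": 0,"az": 0,"gripper": -0.6},
    {"tx": 0,"ty": 0,"tz": 0,"ax": 0,"ay": 0,"az": 0,"gripper": -0.8},
    {"tx": 0,"ty": 0,"tz": 0,"ax": 0,"ay": 0,"az": 0,"gripper": -1},
    {"tx": 0,"ty": 0,"tz": 0,"ax": 0,"ay": 0,"az": 0,"gripper": -1},
    {"tx": 0,"ty": 0,"tz": 0,"ax": 0,"ay": 0,"az": 0,"gripper": -1},
    {"tx": 0,"ty": 0,"tz": -0.5,"ax": 0,"ay": 0,"az": 0,"gripper": -1},
    {"tx": 0,"ty": 0,"tz": -1,"ax": 0,"ay": 0,"az": 0,"gripper": -1},
    {"tx": -0.8,"ty": 0,"tz": -1,"ax": 0,"ay": 0,"az": 0,"gripper": -1},
    {"tx": -0.8,"ty": 0,"tz": -1,"ax": 0,"ay": 0,"az": 0,"gripper": -1},
    {"tx": 0,"ty": 0,"tz": 0,"ax": 0,"ay": 0,"az": 0,"gripper": -1},
  ],
)

```text
time: 36.85
tool_pos: [0.5014, 0.2572, 0.1732]
tcp_rot: [-0.002, 0.992, -0.128, 0.003]
force: [-0.6, 0.8, 0.1]
grip_width: 0.999
```

arm_command(
  series=[
    {"tx": 0,"ty": 0,"tz": 0,"ax": 0,"ay": 0,"az": 0,"gripper": -1},
    {"tx": 0,"ty": 0,"tz": 0,"ax": 0,"ay": 0,"az": 0,"gripper": -1},
  ],
)

```text
time: 37.02
tool_pos: [0.501, 0.2552, 0.1669]
tcp_rot: [-0.0, 0.992, -0.128, 0.0]
force: [-0.1, -0.2, 0.3]
grip_width: 0.998
```

```bash
python3 snap.py w30; python3 snap.py t30 top
python3 - <<'E'
from h import *
im=cv2.imread("pics/w30.png")
cv2.imwrite("pics/z30.png",z(im,265,100,115,100,6))
cv2.imwrite("pics/tz30.png",cv2.resize(cv2.imread("pics/t30.png")[120:250,150:480],None,fx=2.4,fy=2.4,interpolation=cv2.INTER_CUBIC))
E
```

```text
37.0667 [0.5007 0.2549 0.1659] xang -0.2573 yang -1.8281 w 1.001178000474059 f [ 0.1 -0.1 -0.8] q [ 0.38  0.08  1.69 -0.    1.36  2.21]
37.1167 [0.5006 0.2547 0.1653] xang -0.2575 yang -1.8283 w 0.9995951320586606 f [ 0.  -0.3 -0.2] q [ 0.38  0.08  1.69 -0.    1.36  2.21]
```

View pics/w30.png

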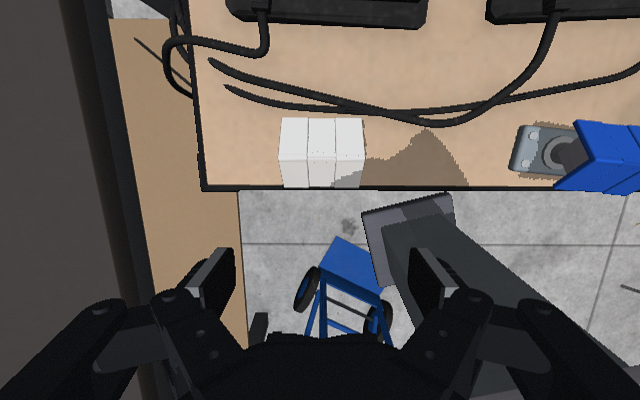

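View pics/z30.png

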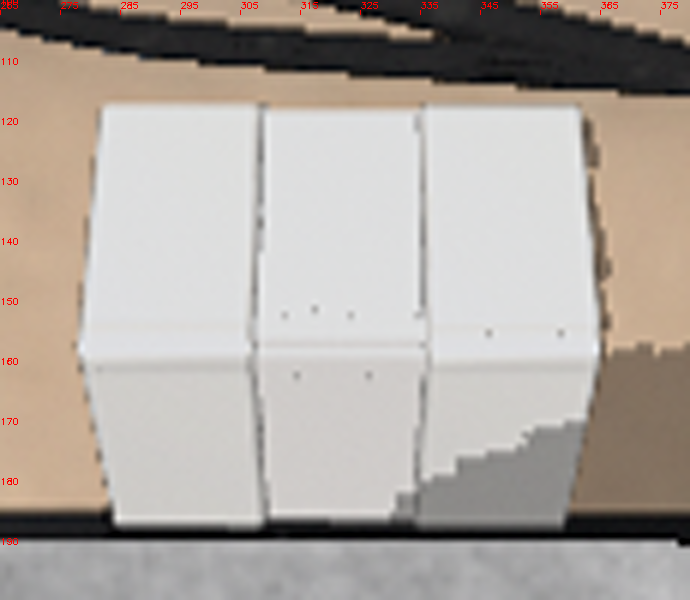

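View pics/tz30.png

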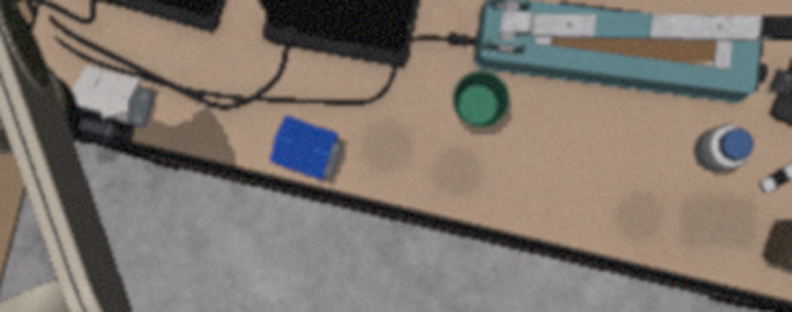

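Run:
```python
from one import *
one('w30',.062,dict(A=(278.3,158.7),B=(365,158.7),Au=(282.5,117.5),Bu=(361.7,117.5),Ad=(284.2,187.5),Bd=(358.8,187.5)),(.54,.244,.07,-1.83),.07)
```

```text
free [ 0.5401  0.245   0.0659 -1.8306] [0.4 0.2 0.2 0.3 0.4 0.5]
fixed [ 0.5405  0.2449 -1.8304]
rel tcp units [ 1.648 -0.034  3.812]
```

arm_command(
  series=[
    {"tx": -1,"ty": 0,"tz": 0,"ax": 0,"ay": 0,"az": 0,"gripper": -1},
    {"tx": -1,"ty": 0.9,"tz": 0,"ax": 0,"ay": 0,"az": 0,"gripper": -1},
    {"tx": 0,"ty": 1,"tz": 0,"ax": 0,"ay": 0,"az": 0,"gripper": -1},
    {"tx": 0,"ty": 1,"tz": 0,"ax": 0,"ay": 0,"az": 0,"gripper": -1},
    {"tx": 0,"ty": 1,"tz": 0,"ax": 0,"ay": 0,"az": 0,"gripper": -1},
    {"tx": 0,"ty": 0,"tz": 0,"ax": 0,"ay": 0,"az": 0,"gripper": -1},
    {"tx": 0,"ty": 0,"tz": 0,"ax": 0,"ay": 0,"az": 0,"gripper": -1},
    {"tx": 0,"ty": 0,"tz": 0,"ax": 0,"ay": 0,"az": 0,"gripper": -1},
  ],
)

```text
time: 37.78
tool_pos: [0.4278, 0.1735, 0.1658]
tcp_rot: [-0.0, 0.992, -0.129, -0.0]
force: [0.1, -1.3, 0.1]
grip_width: 1.0
```

```bash
python3 snap.py w31
python3 - <<'E'
from h import *
im=cv2.imread("pics/w31.png")
T=ctrl.camera_info("wrist")
for p in ((.54,.2446,.07),(.48,.0292,.07)): print(proj("",p,T))
E
```

```text
37.8333 [0.4278 0.1739 0.1659] xang -0.2576 yang -1.8284 w 1.0013355544722613 f [0.5 0.2 0.1] q [ 0.27 -0.2   1.96  0.    1.37  2.1 ]
[184.23516129  85.03334206]
[500.77812356  89.75800953]
```

View pics/w31.png

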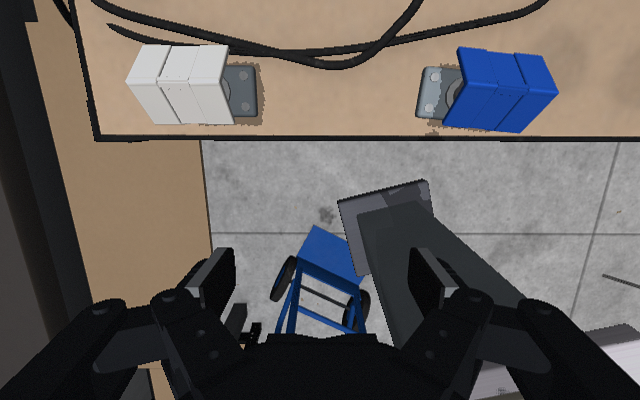

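```bash
python3 -c "
from rig import ctrl
print(ctrl.finish_job())"
```

```text
the job is handed in; nothing more can be done
None
```

All four protectors are back on their stands, short first and long over it, white on white and blue on blue. I handed the job in at about 38 s. No verdict was reported.

| Stand | Protector | Sideways and lengthwise offset from the sample | Angle off the sample | Fitted centre height (nominal) |
|---|---|---|---|---|
| Blue | short | within 0.5 mm | within 0.01 rad | 57.8 mm (63 mm) |
| Blue | long | within 0.5 mm | within 0.01 rad | 66.9 mm (70 mm) |
| White | short | within 1 mm | within 0.01 rad | 58.4 mm (63 mm) |
| White | long | within 1 mm | within 0.01 rad | 65.9 mm (70 mm) |

- **Heights:** the single-view heights came out 3–5 mm low, so they disagree with the nominal ones and don't confirm the 3 mm seating limit. They read similarly low for the protectors on the bench and for the samples. I relied instead on the height at which the gripper met resistance, which was within about 0.5 mm of the fully nested value for all four.
- **First placement:** the short blue protector first touched down 1–2 mm off-centre, with a reaction of about 23 N. I re-centred it before letting go.
- **Bystanders:** in the last top view the wipe bottle and the cup stand where they were at the start, judged by eye. The gripper was open and clear of everything at hand-in.

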